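# Third hand for a trap cartridge

### The job

Lay the steel trap cartridge down in the two V saddles of the bracket, blue-banded end towards the orange seal but not yet touching it, and let go; then swing the hinged clamp over it and press its free end down until its tab snaps in behind the spring catch. Last, push the cartridge endwise from its plain end against the orange seal with a steady 10 N or so, never squeezing the seal hard, and finish while still pressing: a colleague will now tighten the clamp's thumbscrew, so do not let go or back off. Do not drop the cartridge, and leave the vial, timer, jar and beaker where they stand.

Things in the scene. Friction and masses are not known exactly. Their poses are not given: they have to be found in the camera images.
- cartridge: Loose trap cartridge, 0.16 to 0.25 kg, 190 mm long: a steel tube, 22 mm diameter, 150 mm long, between two tan hexagonal heads, 30 mm across flats, 20 mm long. Origin on its axis at mid-length (15 mm above the table where it lies, 50 mm in the saddles); x axis along the tube to the blue-banded end (nose). In the bracket its x axis points like the bracket's x axis.
- cartridge_nose (a point): Centre of the flat end face of the head at the blue-banded end (95 mm from the origin). The blue band round the tube lies 27 to 43 mm from this face.
- cartridge_tail (a point): Centre of the flat hexagonal end face of the head at the plain end; push here.
- cartridge_grip (a point): Point on the tube's axis 15 mm behind its middle (towards the plain end): the best place to hold it for laying, as the hand then stays clear of both saddles and of the open clamp.
- bracket: Bracket fixed on the table: aluminium base plate 225 x 90 mm, its top 10 mm above the table, with grey V saddles (grooves lined with slippery white plastic: sliding costs under 1 N), clamp and port block. Origin on the table; x axis along the cartridge's place towards the seal, y to the left of it, z up. The cartridge's axis belongs at y = 0, z = 50 mm. Grey port block behind the seal at x = 108 to 138 mm, 78 mm high.
- rear_saddle (a point): Middle of the plain V saddle, on the cartridge's proper axis: bracket x = -57 mm, z = 50 mm. 12 mm wide; 90 degree groove, mouth 30 mm wide, top 50 mm above the table. The tube rests in it; the plain head lies outside it (further from the seal).
- front_saddle (a point): Middle of the V saddle under the clamp, on the cartridge's proper axis: bracket x = 44 mm, z = 50 mm. 24 mm wide, groove as the other. The tube rests in it; the blue-banded end's head lies between this saddle and the seal.
- lay_point (a point): Where the cartridge's origin comes when it is laid down well: bracket x = -7 mm, y = 0, z = 50 mm. The heads then clear the saddles (up to 10 mm of error along x is allowed) and the nose stands 12 mm short of the seal.
- seal: Orange silicone face seal, 26 mm diameter. Origin in the centre of its face (bracket x = 100 mm, z = 50 mm), x axis along the bracket's. It yields about 1 mm for 2.5 N pressed in +x, 6 mm at most (then it is hard).
- clamp (a joint): Hinge of the steel clamp, rad: 0 shut, grows as it opens, 2.3 fully open; it stays where it is left (0.03 N m of friction). The hinge line is parallel to the bracket's x axis on its -y side; the free end swings up and over from -y to +y as it shuts. Open, it stands up to 130 mm above the table.
- clamp_hinge (a point): Middle of the clamp's hinge line: bracket x = 44 mm, y = -30 mm, 60 mm above the table.
- clamp_end (a point): Outer top edge of the clamp's free end (shut: bracket x = 44, y = 34, z = 68 mm). The clamp is a steel strap 24 mm wide, 5 mm thick, 64 mm from hinge to end, where a leg with a bead (the tab) turns down 20 mm; a black thumbscrew, 17 mm diameter, stands 15 mm high on its middle (y = 0 when shut). From 0.16 rad, where the tab meets the catch, about 5 N at the end snaps it home.
- catch (a joint): Spring catch, an upright dark steel leaf at bracket x = 44 mm, y = 40 mm, top 63 mm above the table. Rad: 0 at rest, about 0.08 while the tab pushes it outwards, back at 0 when the tab is behind it.
- glass_vial: Bystander: glass vial with white cap, 29 mm diameter, 75 mm high; origin under its centre.
- bench_timer: Bystander: small white bench timer with a green button, 56 x 68 x 20 mm; origin under its centre.
- screw_jar: Bystander: screw jar, 42 mm diameter, 50 mm high; origin under its centre.
- glass_beaker: Bystander: empty glass beaker, 47 mm diameter, 60 mm high; origin under its centre.

How it is judged:
On the way, in this order (a step that is already met when the one before it is completed fails the run):
1. the cartridge lies in both saddles, blue-banded end towards the seal and clear of it, let go (z of cartridge in the frame of bracket between 0.046 and 0.054 m and y of cartridge in the frame of bracket between -0.004 and 0.004 m and angle between the x axis of cartridge and the x axis of bracket, either way round below 0.05 rad and x of cartridge_nose in the frame of bracket between 0.074 and 0.1 m and contact force between the fingers and cartridge below 0.2 N), for 0.2 s.
2. the clamp is shut over the lying cartridge and its tab sits behind the catch (z of cartridge in the frame of bracket between 0.046 and 0.054 m and y of cartridge in the frame of bracket between -0.004 and 0.004 m and angle between the x axis of cartridge and the x axis of bracket, either way round below 0.05 rad and value of joint clamp below 0.05 rad and value of joint catch below 0.03 rad), for 0.2 s.
At the end, for the whole second after the job is handed in: Through the last second the robot presses the cartridge on the seal with 6 to 13 N, at rest; it lies in both saddles (within 4 mm up and sideways, 0.05 rad of the bracket's x axis), the clamp is shut (under 0.05 rad) and the catch sprung back (under 0.03 rad) (all of step 2 and contact force between cartridge and seal between 6 and 13 N and x of cartridge_nose in the frame of bracket above 0.1 m and linear speed of cartridge below 0.01 m/s and contact force between any of the fingers, the arm and cartridge above 4 N); the arm keeps its last pose, push and grip.
It fails at once if the seal is squeezed with more than 25 N (contact force between cartridge and seal above 25 N).
It fails at once if the cartridge is let go more than 30 mm above its resting height in the saddles (height (world z) of cartridge above 0.08 m and contact force between the fingers and cartridge below 0.05 N).
It fails at once if the vial, timer, jar or beaker is moved more than 20 mm (distance of any of glass_vial, bench_timer, screw_jar, glass_beaker from where it was at the start of the episode above 0.02 m).
It also fails if it takes over 69 s, if anything falls off the work surface, if the arm or the gripper's body presses on something with over 40 N, if the wrist force passes 120 N, or if a joint passes its speed limit or range.

### The arm

A 6-joint arm with a two-finger parallel gripper is mounted at the origin on a cart in front of the work surface, level with it; the furniture and walls round the work are solid. World frame = base frame: x ahead of the robot, y to its left, z up, the work surface at z = 0. Lengths are in m, angles in rad, forces in N, time in s.
With the tool pointing down it reaches from about 0.225 to 0.875 m from the base axis. Payload 3.4 kg.
Tool frame: the origin (TCP) lies at the very end of the fingers, on their centre line; the grasp point (between the pads) lies 19 mm behind it; z points along the fingers, y is the line along which they close (so a half turn about z gives the same grasp; the last joint's range is limited). The gripper opens to 85 mm and grips with 20 to 120 N. Pads are 22 mm wide; open, the fingers measure 114 mm over their backs; the gripper's body (76 mm by 85 mm) begins 54 mm behind the grasp point. The pads swing forward as they close: fully open they stand 13 mm farther back than shut.
Start: joints at [1.168, 0.276, 1.505, -0, 1.361, -0.121], TCP at [0.16, 0.552, 0.231] pointing down, gripper open.
Joint ranges: [-2.89, 2.89], [-0.75, 2.08], [0.22, 2.7], [-1.18, 4.32], [0.11, 2.71], [-2.7, 2.7]. Speed limits (rad/s): [2.57, 2.57, 3.14, 3.14, 3.14, 3.14].

### API

Orientations are given as a unit quaternion [w, x, y, z].
In Python, from rig import get_state, optics, sign_off gives the robot as it stands.
- The arm moves only by the tool send_rows, never from a script. Its argument "increments" is a list of rows, each an object with "gripper": the gripper's target within -1 to 1 (shut at 1, half-way at 0, fully open at -1); "linear": the shift along the world's x, y, z in m, a list of three; "delta_rot": the turn, a rotation vector about the world's x, y, z in rad, a list of three. In form: [{"gripper": gripper, "linear": [dx, dy, dz], "delta_rot": [rx, ry, rz]}, ...]. A call has 1 to 8 rows; each row is the pose to reach, as a shift and turn from the pose commanded when the call began; what a row does not reach only later rows make up. A row lasts 1/10 s, in which the tool goes at most 50 mm and 8.59 degrees, less where a joint would pass 70% of its speed; a pose out of reach is approached as far as the arm can. A call with a gripper value outside its range is refused whole. The fingers move at their own pace and stop on an object; "newtons" is the grip in N (left out, the last holds). Time passes only in rows, so rows that repeat a pose let the fingers close. It gives the time, the measured TCP pose, the force, the opening and the grip force at its end, in the units of the state.
- get_state(): the state, without advancing time (a new reading comes with each control period).
- optics.get_image(name): name is "scene" or "side" or "wrist"; returns a dict with "pixels" (384x512x3 uint8, blue, green, red), "K" (3x3 intrinsics, pixels), "rvec" (rotation vector, rad) and "tvec" (3), from world to camera coordinates, as OpenCV has them; the wrist camera has in their place "T_tool_cam" (4x4, takes a point from camera to tool coordinates, whose origin is the TCP and whose axes are the flange's). Camera axes: x right, y down, z forward; pixel columns grow to the right and rows downward; lengths in m; the calibration is good to about 2 mm. A picture is of the moment at which its call begins: read the wrist's pose just before it. There is no depth.
- sign_off(): hands the job in; it is judged then, once.
The state is a dict: "clock": time; "qpos": joint angles; "qd": joint speeds; "effort": joint torques, N m; "position": TCP position; "ee_rot": TCP orientation; "contact_force": force on the tool from outside, world axes, zero at the start; "moment": the same for the moment, N m; "width": finger opening in m; "gripper_force": force on a finger pad.
Only numpy, scipy, OpenCV 4.12 (cv2) and the standard library are available. Lean on these libraries where they do the work, as an engineer would, in place of code of your own. Each camera call takes 0.05 s, during which the arm holds its last target. There are 200 camera calls.

## Working session

There is one attempt and no reset: what is moved stays moved. The work goes in short steps, Python scripts to look and compute and a tool call to move; the robot and the scene stay as the last step left them, time stands still between calls to the robot, and variables do not carry over. Pictures are saved under pics/ and viewed, at most 10 in all, crops included, and the job is handed in when it is done.

Besides the shell and the picture viewer there is one more tool, called after "Emit:" as name(argument=value, ...) on one line, values as JSON. send_rows: Moves the arm, as the interface text tells. Its arguments: {"type":"object","properties":{"increments":{"type":"array"},"newtons":{"type":"number"}},"required":["increments"]}

```bash
mkdir -p pics; ls; python3 - <<'E'
from rig import get_state, optics
import cv2,numpy as np
s=get_state();print({k:np.round(v,3).tolist() for k,v in s.items()})
for n in ["scene","side","wrist"]:
    d=optics.get_image(n);cv2.imwrite(f"pics/{n}0.png",d["pixels"]);print(n,d["K"].tolist(),[np.round(d[k],4).tolist() for k in d if k not in("pixels","K")])
a=np.hstack([cv2.imread(f"pics/{n}0.png") for n in("scene","side")])
E
```

```text
pics
{'clock': 0.0, 'qpos': [1.168, 0.277, 1.506, 0.0, 1.361, -0.121], 'qd': [-0.002, -0.001, 0.001, 0.0, -0.002, 0.001], 'effort': [0.001, -41.676, -24.581, 0.0, 0.011, -0.0], 'position': [0.16, 0.552, 0.23], 'ee_rot': [-0.0, 0.14, 0.99, -0.001], 'contact_force': [0.337, -1.098, 0.477], 'moment': [-0.014, 0.031, -0.011], 'gripper_force': 0.0, 'width': 0.085}
scene [[482.6675424474673, 0.0, 254.33725862292562], [0.0, 482.6675424474673, 189.1703982965088], [0.0, 0.0, 1.0]] [[0.9229, -2.3653, 1.2418], [0.3938, 0.2702, 1.3438]]
side [[433.27678424748433, 0.0, 249.62119392524477], [0.0, 433.27678424748433, 193.6115887350601], [0.0, 0.0, 1.0]] [[2.0749, -0.5442, 0.3332], [-0.4443, 0.2069, 1.1302]]
wrist [[264.3461672744466, 0.0, 254.99839477015186], [0.0, 264.3461672744466, 194.11899322366173], [0.0, 0.0, 1.0]] [[[-0.001, -0.9576, -0.2879, 0.0734], [1.0, -0.0009, -0.0007, 0.0003], [0.0004, -0.2879, 0.9576, -0.1429], [0.0, 0.0, 0.0, 1.0]]]
```

View pics/scene0.png

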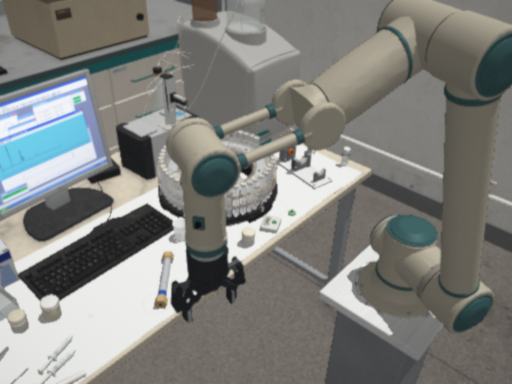

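View pics/side0.png

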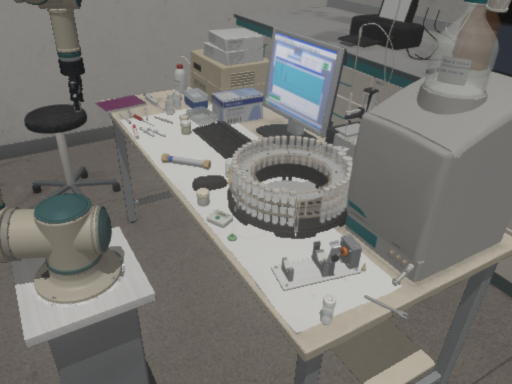

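```bash
cat > h.py <<'E'
import cv2,numpy as np
from rig import get_state, optics
from scipy.spatial.transform import Rotation as R
def q2R(q): return R.from_quat([q[1],q[2],q[3],q[0]]).as_matrix()
def cam(n):
    s=get_state(); d=optics.get_image(n)
    if n=="wrist":
        M=d["T_tool_cam"]; T=q2R(s["ee_rot"]); Rc=T@M[:3,:3]; c=T@M[:3,3]+np.array(s["position"])
    else:
        Rw=cv2.Rodrigues(np.array(d["rvec"],float))[0]; Rc=Rw.T; c=-Rw.T@np.array(d["tvec"]).ravel()
    return d["pixels"],np.array(d["K"]),Rc,c
def ray(C,u,v): return C[2]@np.linalg.inv(C[1])@np.array([u,v,1.])
def onz(C,u,v,z):
    r=ray(C,u,v); return C[3]+r*(z-C[3][2])/r[2]
def proj(C,p):
    q=C[1]@(C[2].T@(np.asarray(p)-C[3])); return q[:2]/q[2]
E
python3 - <<'E'
from h import *
C=cam("side");I=C[0]
a=cv2.resize(I[220:320,220:400],None,fx=4,fy=4,interpolation=cv2.INTER_CUBIC)
b=cv2.resize(I[140:180,130:310],None,fx=4,fy=4,interpolation=cv2.INTER_CUBIC)
cv2.imwrite("pics/c1.png",np.vstack([a,b]))
for u,v,z in [(166,158,.015),(207,163,.015),(203,198,0),(220,218,0),(328,310,0),(318,262,.01),(345,251,.05)]: print(u,v,onz(C,u,v,z).round(3))
E
```

```text
166 158 [0.423 0.483 0.015]
207 163 [0.544 0.374 0.015]
203 198 [0.437 0.179 0.   ]
220 218 [0.435 0.049 0.   ]
328 310 [ 0.49  -0.417  0.   ]
318 262 [ 0.569 -0.274  0.01 ]
345 251 [ 0.627 -0.309  0.05 ]
```

View pics/c1.png

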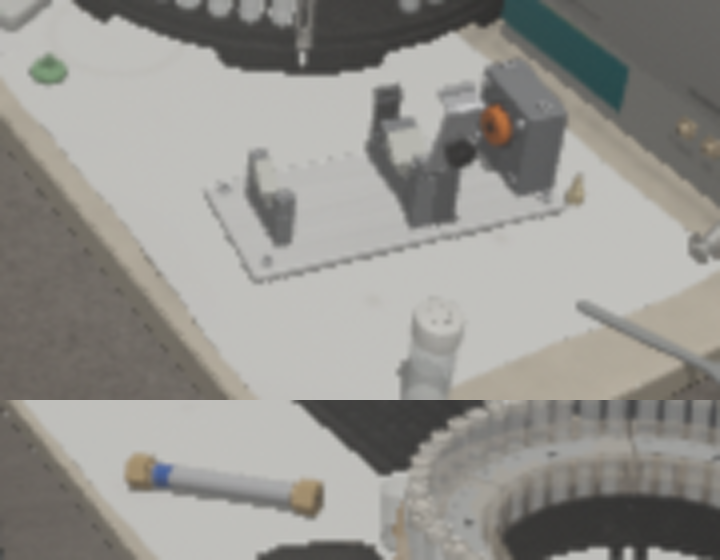

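```bash
python3 - <<'E'
from h import *
from scipy.optimize import least_squares
C=cam("side")
n=onz(C,164.5,157.8,.015);t=onz(C,207,164,.015)
print("nose,tail",n.round(3),t.round(3),np.linalg.norm(n-t),"yaw",np.arctan2(*(n-t)[[1,0]]))
P=np.array([[-.087,.045,.01],[-.087,-.045,.01],[.138,-.045,.01],[.1,0,.05]])
U=np.array([[271.2,267.5],[284.2,290.4],[361,272.3],[343.8,251.5]])
for u in U[:3]: print(onz(C,*u,.01).round(3))
def B(p,X): return R.from_euler("z",p[2]).apply(X)+[p[0],p[1],0]
f=lambda p:np.concatenate([proj(C,x)-u for x,u in zip(B(p,P),U)])
r=least_squares(f,[.57,-.27,-.7]);print(r.x,r.fun.round(1))
s=get_state();T=q2R(s["ee_rot"]);print(T.round(3))
S=cam("scene")
# scene check: cartridge and bracket seal projected
print([proj(S,q).round(1).tolist() for q in (n,t,B(r.x,[[.1,0,.05]])[0],B(r.x,[[-.087,-.045,.01]])[0])])
cv2.imwrite("pics/c2.png",np.hstack([cv2.resize(S[0][135:205,260:360],None,fx=4,fy=4),cv2.resize(S[0][240:310,130:230],None,fx=4,fy=4)]))
E
```

```text
nose,tail [0.419 0.488 0.015] [0.541 0.366 0.015] 0.17192667440473902 yaw 2.3604276214928674
[ 0.445 -0.232  0.01 ]
[ 0.428 -0.319  0.01 ]
[ 0.643 -0.362  0.01 ]
[ 0.5212342  -0.29127809 -0.18778597] [-0.6 -0.2 -0.2  0.1  1.4 -0.8 -0.6  0.7]
[[-0.961  0.278 -0.   ]
 [ 0.278  0.961 -0.001]
 [ 0.    -0.001 -1.   ]]
[[161.2, 301.8], [167.2, 256.5], [291.6, 151.0], [333.7, 178.2]]
```

View pics/c2.png

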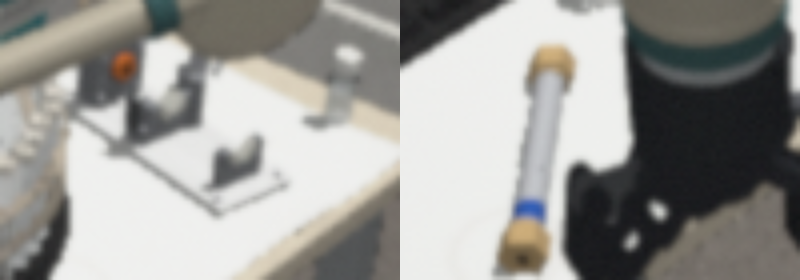

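Emit:
send_rows(increments=[{"gripper": -1,"linear": [0.05,-0.02,0],"delta_rot": [0,0,-0.07]},{"gripper": -1,"linear": [0.1,-0.04,0],"delta_rot": [0,0,-0.14]},{"gripper": -1,"linear": [0.14,-0.06,0],"delta_rot": [0,0,-0.21]},{"gripper": -1,"linear": [0.19,-0.08,-0.01],"delta_rot": [0,0,-0.28]},{"gripper": -1,"linear": [0.24,-0.1,-0.02],"delta_rot": [0,0,-0.35]},{"gripper": -1,"linear": [0.28,-0.12,-0.03],"delta_rot": [0,0,-0.42]},{"gripper": -1,"linear": [0.33,-0.136,-0.03],"delta_rot": [0,0,-0.5]},{"gripper": -1,"linear": [0.33,-0.136,-0.03],"delta_rot": [0,0,-0.5]}], newtons=40)

```text
clock: 1.1
position: [0.4952, 0.4138, 0.2002]
ee_rot: [0.001, 0.384, 0.923, -0.0]
contact_force: [-0.5, -0.4, 0.2]
width: 0.0857
gripper_force: 0.0
```

```bash
python3 - <<'E'
from h import *
C=cam("wrist");cv2.imwrite("pics/w1.png",C[0]);s=get_state();print(s["position"],q2R(s["ee_rot"]).round(3)[:,1])
print(proj(C,[.419,.488,.015]),proj(C,[.541,.366,.015]))
H=cv2.cvtColor(C[0],cv2.COLOR_BGR2HSV)
for nm,lo,hi in(("blue",(105,120,60),(130,255,255)),("tan",(12,80,80),(25,255,255))):
    m=cv2.inRange(H,lo,hi);n,l,st,ce=cv2.connectedComponentsWithStats(m)
    for i in range(1,n):
        if st[i,4]>60: print(nm,st[i].tolist(),ce[i].round(1),onz(C,*ce[i],.015).round(4))
E
```

```text
[0.49430281 0.41430914 0.20030974] [0.707 0.707 0.   ]
[253.40155214  84.29875416] [254.02971684 222.96895221]
blue [247, 103, 18, 14, 252] [255.5 109.5] [0.4402 0.4701 0.015 ]
tan [241, 77, 30, 23, 630] [255.8  87.6] [0.4234 0.4874 0.015 ]
tan [243, 214, 25, 21, 424] [254.7 224.6] [0.5433 0.3649 0.015 ]
```

View pics/w1.png

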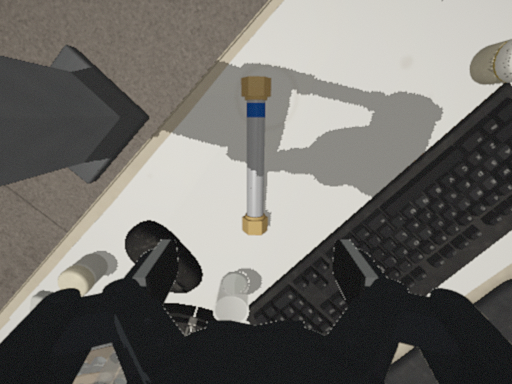

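Emit:
send_rows(increments=[{"gripper": -1,"linear": [0,0.001,-0.05],"delta_rot": [0,0,-0.01]},{"gripper": -1,"linear": [0,0.001,-0.1],"delta_rot": [0,0,-0.01]},{"gripper": -1,"linear": [0,0.001,-0.15],"delta_rot": [0,0,-0.01]},{"gripper": -1,"linear": [0,0.001,-0.185],"delta_rot": [0,0,-0.01]},{"gripper": -1,"linear": [0,0.001,-0.196],"delta_rot": [0,0,-0.01]},{"gripper": -1,"linear": [0,0.001,-0.196],"delta_rot": [0,0,-0.01]},{"gripper": 0.8,"linear": [0,0.001,-0.196],"delta_rot": [0,0,-0.01]},{"gripper": 0.8,"linear": [0,0.001,-0.196],"delta_rot": [0,0,-0.01]}])

```text
clock: 1.95
position: [0.4913, 0.4188, 0.008]
ee_rot: [0.001, 0.385, 0.923, 0.002]
contact_force: [0.4, -1.1, 0.8]
width: 0.0592
gripper_force: 0.0
```

Emit:
send_rows(increments=[{"gripper": 1,"linear": [0,0,0],"delta_rot": [0,0,0]},{"gripper": 1,"linear": [0,0,0],"delta_rot": [0,0,0]},{"gripper": 1,"linear": [0,0,0],"delta_rot": [0,0,0]},{"gripper": 1,"linear": [0,0,0],"delta_rot": [0,0,0]},{"gripper": 1,"linear": [0,0,0],"delta_rot": [0,0,0]},{"gripper": 1,"linear": [0,0,0],"delta_rot": [0,0,0]}], newtons=50)

```text
clock: 2.55
position: [0.4906, 0.4178, 0.0067]
ee_rot: [0.001, 0.386, 0.923, 0.001]
contact_force: [-0.9, 0.3, 6.0]
width: 0.0202
gripper_force: 48.9
```

Emit:
send_rows(increments=[{"gripper": 1,"linear": [0,0,0.02],"delta_rot": [0,0,0]},{"gripper": 1,"linear": [0,0,0.06],"delta_rot": [0,0,0]},{"gripper": 1,"linear": [0,-0.01,0.1],"delta_rot": [0,0,-0.05]},{"gripper": 1,"linear": [0,-0.02,0.14],"delta_rot": [0,0,-0.15]},{"gripper": 1,"linear": [0,-0.04,0.18],"delta_rot": [0,0,-0.28]},{"gripper": 1,"linear": [0,-0.07,0.21],"delta_rot": [0,0,-0.41]},{"gripper": 1,"linear": [0,-0.11,0.23],"delta_rot": [0,0,-0.54]},{"gripper": 1,"linear": [0,-0.15,0.23],"delta_rot": [0,0,-0.67]}])

```text
clock: 3.35
position: [0.4912, 0.2668, 0.2385]
ee_rot: [0.002, 0.669, 0.743, 0.003]
contact_force: [0.7, -0.5, -2.2]
width: 0.0202
gripper_force: 49.4
```

Emit:
send_rows(increments=[{"gripper": 1,"linear": [0,-0.04,0],"delta_rot": [0,0,-0.13]},{"gripper": 1,"linear": [0,-0.08,0],"delta_rot": [0,0,-0.26]},{"gripper": 1,"linear": [0,-0.12,0],"delta_rot": [0,0,-0.39]},{"gripper": 1,"linear": [0,-0.16,0],"delta_rot": [0,0,-0.52]},{"gripper": 1,"linear": [0,-0.2,0],"delta_rot": [0,0,-0.65]},{"gripper": 1,"linear": [0,-0.24,0],"delta_rot": [0,0,-0.78]},{"gripper": 1,"linear": [0,-0.28,0],"delta_rot": [0,0,-0.91]},{"gripper": 1,"linear": [0,-0.32,0],"delta_rot": [0,0,-1.04]}])

```text
clock: 4.15
position: [0.4891, -0.0542, 0.2349]
ee_rot: [-0.0, 0.95, 0.312, -0.0]
contact_force: [0.7, -0.1, -1.6]
width: 0.0203
gripper_force: 49.4
```

Emit:
send_rows(increments=[{"gripper": 1,"linear": [0,-0.04,0],"delta_rot": [0,0,-0.13]},{"gripper": 1,"linear": [0,-0.08,0],"delta_rot": [0,0,-0.26]},{"gripper": 1,"linear": [0,-0.12,0],"delta_rot": [0,0,-0.39]},{"gripper": 1,"linear": [0,-0.16,0],"delta_rot": [0,0,-0.52]},{"gripper": 1,"linear": [0,-0.2,0],"delta_rot": [0,0,-0.65]},{"gripper": 1,"linear": [0,-0.22,0],"delta_rot": [0,0,-0.77]},{"gripper": 1,"linear": [0,-0.23,0],"delta_rot": [0,0,-0.82]},{"gripper": 1,"linear": [0,-0.23,0],"delta_rot": [0,0,-0.82]}])

```text
clock: 4.95
position: [0.4893, -0.2841, 0.2344]
ee_rot: [-0.0, 0.996, -0.091, -0.001]
contact_force: [0.4, -0.0, -2.8]
width: 0.02
gripper_force: 49.4
```

```bash
python3 - <<'E'
from h import *
s=get_state();print(s["position"],s["qpos"],s["contact_force"],s["width"]);T=q2R(s["ee_rot"]);print(T.round(3))
C=cam("wrist");cv2.imwrite("pics/w2.png",C[0])
S=cam("side");cv2.imwrite("pics/s2.png",S[0])
E
```

```text
[ 0.48930256 -0.28407136  0.2343613 ] [-6.48618228e-01  2.61172469e-01  1.51819445e+00 -5.64048001e-04
  1.36366946e+00  1.10465292e+00] [ 0.35164205 -0.04666513 -2.78098977] 0.01998005113302892
[[ 0.983 -0.181 -0.001]
 [-0.181 -0.983  0.   ]
 [-0.002 -0.    -1.   ]]
```

View pics/w2.png

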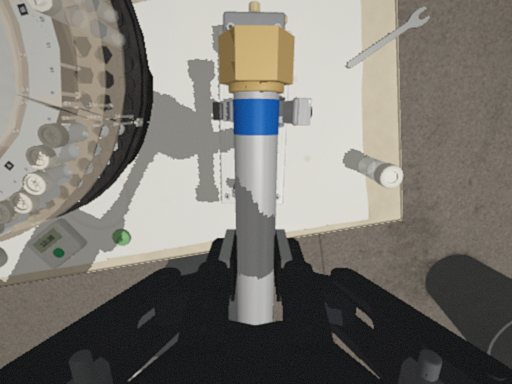

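```bash
python3 - <<'E'
from h import *
I=cv2.imread("pics/w2.png");s=get_state();T=q2R(s["ee_rot"])
d=optics.get_image("wrist");M=d["T_tool_cam"];C=(I,np.array(d["K"]),T@M[:3,:3],T@M[:3,3]+s["position"])
g=cv2.cvtColor(I,cv2.COLOR_BGR2GRAY)
for r in(155,170,185):print(r,"L",g[r,214:232].tolist(),"R",g[r,278:296].tolist())
for c in(226,230,282):print(c,"rear",g[192:212,c].tolist())
print("block row 16",g[16,216:232].tolist(),g[16,278:292].tolist(),"col", g[4:30,232].tolist())
H=cv2.cvtColor(I,cv2.COLOR_BGR2HSV);m=cv2.inRange(H,(105,120,60),(130,255,255))
ys,xs=np.nonzero(m);print("blue",xs.min(),xs.max(),ys.min(),ys.max(),xs.mean(),ys.mean())
z=s["position"][2]+.008
b=onz(C,xs.mean(),ys.mean(),z+.010);print("band ctr",b,"tool",T.T@(b-s["position"]))
# tube axis direction
for r in(150,190,220):
    row=H[r];x=[c for c in range(225,290) if I[r,c].std()<12 and 90<g[r,c]<205]; print(r,min(x),max(x))
for c in [(.138,.045),(-.087,.045),(-.087,-.045),(.138,-.045)]:
    print(c,proj(C,R.from_euler("z",-.188).apply([*c,.01])+[.521,-.291,0]))
for c in [(.108,.03),(.108,-.03),(.138,0)]:
    print(c,proj(C,R.from_euler("z",-.188).apply([*c,.078])+[.521,-.291,0]))
E
```

```text
155 L [221, 218, 216, 217, 217, 189, 155, 195, 215, 214, 213, 211, 215, 216, 215, 213, 214, 214] R [222, 219, 217, 218, 219, 219, 205, 204, 218, 217, 218, 218, 217, 218, 216, 217, 217, 217]
170 L [209, 217, 216, 216, 217, 188, 138, 177, 212, 213, 213, 212, 211, 213, 212, 212, 214, 213] R [222, 220, 219, 221, 222, 212, 211, 217, 218, 218, 218, 217, 218, 218, 217, 218, 218, 217]
185 L [134, 143, 191, 219, 219, 219, 186, 164, 202, 214, 214, 213, 197, 177, 158, 127, 129, 130] R [221, 221, 223, 223, 218, 204, 207, 218, 218, 218, 218, 218, 217, 217, 217, 217, 218, 217]
226 rear [202, 171, 156, 162, 129, 144, 182, 206, 211, 211, 210, 211, 216, 217, 216, 215, 218, 214, 216, 215]
230 rear [215, 215, 207, 200, 206, 209, 210, 212, 211, 210, 207, 209, 216, 216, 216, 216, 215, 217, 216, 216]
282 rear [216, 215, 215, 212, 211, 211, 212, 209, 208, 205, 204, 210, 214, 218, 218, 218, 217, 217, 217, 215]
block row 16 [211, 213, 211, 213, 214, 215, 192, 135, 119, 136, 142, 143, 142, 141, 143, 142] [142, 141, 141, 143, 142, 136, 126, 145, 175, 198, 213, 212, 213, 213] col [212, 212, 211, 212, 212, 214, 205, 169, 123, 134, 144, 144, 141, 143, 141, 139, 142, 142, 151, 174, 187, 168, 135, 105, 95, 89]
blue 233 278 99 134 255.72222222222223 116.36079900124844
band ctr [ 0.56082282 -0.29514928  0.25268021] tool [ 0.07258009  0.00010705 -0.01811043]
150 225 277
190 231 276
220 235 275
(0.138, 0.045) [222.01684065  30.9964945 ]
(-0.087, 0.045) [226.40714399 204.80357198]
(-0.087, -0.045) [287.6076484  205.25016605]
(0.138, -0.045) [295.53189139  31.59696217]
(0.108, 0.03) [229.61914689  44.56249092]
(0.108, -0.03) [288.97527445  45.04329274]
(0.138, 0) [259.67378163  10.42544603]
```

```bash
cat >> h.py <<'E'
def bracket(C,L,Rt,rear):
    """L,Rt: plate edge pixels; rear: pixel on rear edge -> x,y,yaw"""
    l=[onz(C,*p,.01)[:2] for p in L];r=[onz(C,*p,.01)[:2] for p in Rt];b=onz(C,*rear,.01)[:2]
    from scipy.optimize import least_squares
    def f(p):
        c=np.array(p[:2]);n=np.array([-np.sin(p[2]),np.cos(p[2])]);u=np.array([n[1],-n[0]])
        return [(q-c)@n-.045 for q in l]+[(q-c)@n+.045 for q in r]+[(b-c)@u+.087]
    s=least_squares(f,[.52,-.29,-.19]);return s.x,s.fun
E
python3 - <<'E'
from h import *
I=cv2.imread("pics/w2.png");s=get_state();T=q2R(s["ee_rot"])
d=optics.get_image("wrist");M=d["T_tool_cam"];C=(I,np.array(d["K"]),T@M[:3,:3],T@M[:3,3]+s["position"])
x,f=bracket(C,[(219.9,155),(220.1,170),(220.8,185)],[(284.6,155),(283.6,170),(283.3,185)],(254,203));print(x,np.round(f,4))
a=onz(C,222.7,16,.078);b=onz(C,285.5,16,.078);print("block mid top",(a+b)/2,np.linalg.norm(a-b))
q=R.from_euler("z",-x[2]).apply((a+b)/2-[x[0],x[1],0]);print("in br",q)
g=np.array([x[0],x[1]])+R.from_euler("z",x[2]).as_matrix()[:2,:2]@[-.0196,0];print("grip target",g,"delta",g-s["position"][:2],"tool yaw",np.arctan2(T[1,0],T[0,0]))
E
```

```text
[ 0.52558737 -0.2839886  -0.1895648 ] [-0.0001  0.0002 -0.0002 -0.0001  0.0004 -0.0001  0.    ]
block mid top [ 0.65318759 -0.31023495  0.078     ] 0.06180538660396243
in br [ 0.13026007 -0.00173228  0.078     ]
grip target [ 0.50633848 -0.28029534] delta [0.0168011  0.00143353] tool yaw -0.17903567245835375
```

Emit:
send_rows(increments=[{"gripper": 1,"linear": [0.004,0,-0.02],"delta_rot": [0,0,-0.003]},{"gripper": 1,"linear": [0.01,0.001,-0.06],"delta_rot": [0,0,-0.006]},{"gripper": 1,"linear": [0.015,0.001,-0.1],"delta_rot": [0,0,-0.01]},{"gripper": 1,"linear": [0.017,0.0015,-0.124],"delta_rot": [0,0,-0.01]},{"gripper": 1,"linear": [0.017,0.0015,-0.13],"delta_rot": [0,0,-0.01]},{"gripper": 1,"linear": [0.017,0.0015,-0.13],"delta_rot": [0,0,-0.01]}])

```text
clock: 5.75
position: [0.5067, -0.2802, 0.1049]
ee_rot: [-0.0, 0.996, -0.094, -0.001]
contact_force: [-0.2, -0.6, -2.4]
width: 0.02
gripper_force: 49.3
```

```bash
python3 - <<'E'
from h import *
s=get_state();T=q2R(s["ee_rot"]);print(s["position"],np.arctan2(T[1,0],T[0,0]))
C=cam("wrist");cv2.imwrite("pics/w3.png",C[0]);
S=cam("side");cv2.imwrite("pics/s3.png",S[0])
a=C[0][:, 130:390][:300]; b=cv2.resize(S[0][215:315,240:390],None,fx=3.6,fy=3,interpolation=cv2.INTER_CUBIC)
cv2.imwrite("pics/v3.png",np.hstack([a,b]))
g=cv2.cvtColor(C[0],cv2.COLOR_BGR2GRAY)
x,y=[.5256,-.284];
for c in [(.138,.045),(-.087,.045),(-.087,-.045),(.138,-.045)]:
    print(c,proj(C,R.from_euler("z",-.1896).apply([*c,.01])+[x,y,0]))
for r in(130,160):print(r,g[r,190:216].tolist(),g[r,296:320].tolist())
E
```

```text
[ 0.50667648 -0.28021688  0.10488228] -0.18885958573297018
(0.138, 0.045) [197.003198     0.39593905]
(-0.087, 0.045) [211.14621203 259.54419317]
(-0.087, -0.045) [299.79881681 259.53093937]
(0.138, -0.045) [314.07061215   0.34368548]
130 [125, 127, 128, 108, 85, 82, 85, 85, 83, 85, 86, 88, 91, 86, 65, 73, 100, 115, 93, 77, 69, 48, 58, 74, 76, 71] [72, 76, 91, 96, 96, 97, 98, 101, 100, 99, 100, 99, 98, 97, 99, 91, 90, 94, 89, 91, 91, 91, 92, 92]
160 [126, 125, 125, 125, 127, 126, 127, 125, 127, 125, 126, 125, 126, 123, 123, 125, 126, 123, 124, 118, 116, 121, 123, 124, 121, 124] [200, 202, 204, 187, 161, 168, 189, 194, 181, 182, 199, 199, 189, 196, 205, 206, 204, 203, 203, 202, 203, 202, 202, 202]
```

View pics/v3.png

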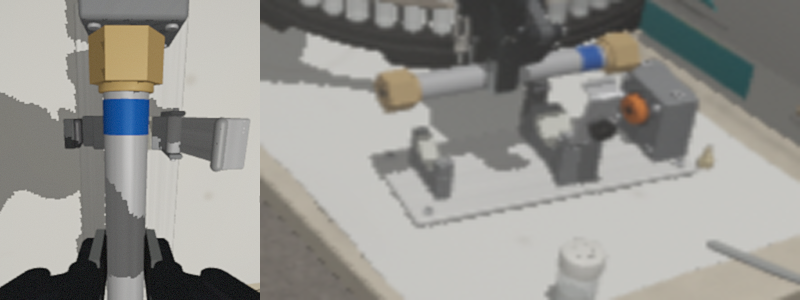

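```bash
python3 - <<'E'
from h import *
I=cv2.imread("pics/w3.png");s=get_state();T=q2R(s["ee_rot"])
d=optics.get_image("wrist");M=d["T_tool_cam"];C=(I,np.array(d["K"]),T@M[:3,:3],T@M[:3,3]+s["position"])
Br=lambda p:R.from_euler("z",-.1896).apply(p)+[.5256,-.284,0]
for n,p in dict(hinge=(.044,-.03,.06),catch=(.044,.04,.063),bl=(.108,.03,.078),br=(.108,-.03,.078)).items():print(n,proj(C,Br(p)).round(1))
g=cv2.cvtColor(I,cv2.COLOR_BGR2GRAY)
print("block10",g[10,202:216].tolist(),g[10,310:325].tolist())
for r in(170,200,220):print(r,g[r,203:215].tolist(),g[r,294:312].tolist())
print("catch col",g[105:160,201].tolist());print("catch row132",g[132,190:212].tolist());print("front row col 213",g[0:60,214].tolist())
a=onz(C,0,0,.01)
H=cv2.cvtColor(I,cv2.COLOR_BGR2HSV);m=cv2.inRange(H,(105,120,60),(130,255,255));ys,xs=np.nonzero(m)
b=onz(C,xs.mean(),ys.mean(),s["position"][2]+.018);print("band in bracket",R.from_euler("z",.1896).apply(b-[.5256,-.284,0]),xs.mean())
E
```

```text
hinge [296.8 131.9]
catch [196.  132.2]
bl [200.7  18. ]
br [306.6  17.9]
block10 [119, 116, 114, 120, 127, 130, 110, 88, 103, 119, 125, 131, 129, 130] [131, 131, 132, 130, 130, 126, 121, 112, 139, 183, 200, 198, 199, 197, 198]
170 [124, 126, 123, 127, 126, 125, 126, 119, 120, 124, 122, 121] [198, 199, 202, 202, 200, 199, 198, 195, 197, 198, 200, 199, 196, 188, 192, 204, 203, 204]
200 [201, 202, 202, 201, 203, 205, 178, 126, 117, 115, 119, 119] [199, 201, 200, 198, 197, 197, 198, 199, 199, 201, 196, 187, 194, 203, 202, 202, 202, 202]
220 [200, 202, 200, 200, 201, 202, 205, 175, 124, 116, 117, 121] [200, 201, 198, 199, 198, 200, 201, 201, 201, 196, 186, 194, 202, 203, 202, 201, 203, 202]
catch col [198, 200, 201, 203, 204, 194, 161, 126, 122, 124, 125, 126, 124, 112, 78, 81, 80, 81, 81, 83, 84, 84, 86, 85, 88, 88, 83, 80, 86, 87, 83, 78, 63, 69, 61, 43, 47, 46, 43, 42, 46, 45, 41, 78, 114, 128, 126, 124, 124, 127, 123, 125, 124, 124, 126]
catch row132 [124, 127, 128, 115, 87, 81, 85, 84, 87, 84, 85, 80, 92, 89, 66, 72, 98, 109, 95, 80, 67, 47]
front row col 213 [129, 127, 127, 127, 126, 130, 128, 131, 131, 130, 129, 130, 129, 126, 123, 117, 114, 108, 90, 66, 70, 66, 66, 66, 62, 69, 80, 89, 107, 120, 128, 128, 129, 128, 125, 126, 124, 124, 126, 123, 124, 166, 204, 202, 201, 197, 198, 198, 200, 202, 180, 126, 120, 123, 125, 124, 123, 123, 124, 123]
band in bracket [ 0.05466695 -0.00086716  0.124915  ] 255.53993808049535
```

Emit:
send_rows(increments=[{"gripper": 1,"linear": [0,-0.002,-0.01],"delta_rot": [0,0,0]},{"gripper": 1,"linear": [-0.001,-0.004,-0.025],"delta_rot": [0,0,0]},{"gripper": 1,"linear": [-0.001,-0.005,-0.04],"delta_rot": [0,0,0]},{"gripper": 1,"linear": [-0.001,-0.005,-0.047],"delta_rot": [0,0,0]},{"gripper": 1,"linear": [-0.001,-0.005,-0.047],"delta_rot": [0,0,0]}])

```text
clock: 6.4
position: [0.5053, -0.2859, 0.0575]
ee_rot: [-0.0, 0.995, -0.095, -0.001]
contact_force: [-0.2, -0.4, -1.9]
width: 0.0201
gripper_force: 49.4
```

```bash
python3 - <<'E'
from h import *
s=get_state();T=q2R(s["ee_rot"]);print(s["position"],s["contact_force"])
C=cam("wrist");cv2.imwrite("pics/w4.png",C[0]);S=cam("side");cv2.imwrite("pics/s4.png",S[0])
a=C[0][:300, 130:390]; b=cv2.resize(S[0][215:315,240:390],None,fx=3.6,fy=3,interpolation=cv2.INTER_CUBIC)
cv2.imwrite("pics/v4.png",np.hstack([a,b]))
g=cv2.cvtColor(C[0],cv2.COLOR_BGR2GRAY)
print("block8",g[8,180:206].tolist(),g[8,310:350].tolist())
H=cv2.cvtColor(C[0],cv2.COLOR_BGR2HSV);m=cv2.inRange(H,(105,120,60),(130,255,255));ys,xs=np.nonzero(m);print(xs.mean(),ys.mean())
for r in (170,200):print(r,g[r,190:220].tolist(),g[r,300:330].tolist())
E
```

```text
[ 0.5053163  -0.28591111  0.05754761] [-0.15342036 -0.37174566 -1.92572994]
block8 [119, 117, 118, 126, 126, 126, 127, 126, 126, 121, 123, 120, 126, 108, 73, 58, 58, 58, 63, 61, 65, 64, 66, 67, 67, 67] [88, 158, 195, 199, 197, 192, 193, 196, 198, 199, 198, 197, 194, 186, 177, 187, 200, 200, 200, 200, 199, 198, 200, 199, 201, 200, 199, 199, 200, 199, 199, 199, 200, 198, 200, 200, 199, 199, 199, 199]
255.62709757613425 116.36357986326911
170 [128, 124, 120, 124, 123, 125, 123, 126, 124, 121, 124, 123, 124, 125, 125, 125, 122, 124, 125, 124, 123, 122, 123, 122, 122, 122, 123, 124, 123, 123] [154, 96, 90, 118, 129, 133, 133, 131, 132, 134, 132, 133, 134, 133, 133, 131, 133, 130, 126, 150, 191, 206, 206, 204, 204, 205, 205, 206, 207, 208]
200 [127, 128, 124, 120, 120, 121, 123, 123, 122, 123, 122, 122, 121, 121, 127, 126, 125, 121, 123, 120, 125, 122, 127, 122, 124, 121, 121, 123, 121, 123] [199, 197, 197, 197, 195, 198, 198, 200, 201, 195, 186, 195, 205, 206, 204, 204, 203, 204, 204, 204, 203, 204, 205, 204, 205, 204, 205, 204, 204, 204]
```

View pics/v4.png

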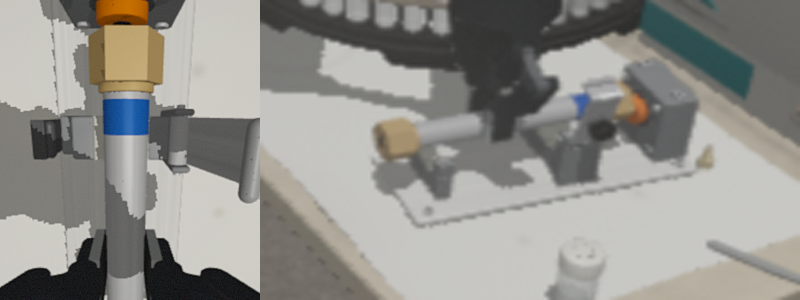

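Emit:
send_rows(increments=[{"gripper": 1,"linear": [-0.002,0.002,-0.003],"delta_rot": [0,0,0]},{"gripper": 1,"linear": [-0.002,0.002,-0.007],"delta_rot": [0,0,0]},{"gripper": 1,"linear": [-0.002,0.002,-0.01],"delta_rot": [0,0,0]},{"gripper": 1,"linear": [-0.002,0.002,-0.013],"delta_rot": [0,0,0]},{"gripper": 1,"linear": [-0.002,0.002,-0.014],"delta_rot": [0,0,0]},{"gripper": 1,"linear": [-0.002,0.002,-0.014],"delta_rot": [0,0,0]}])

```text
clock: 7.1
position: [0.5038, -0.2841, 0.0441]
ee_rot: [-0.0, 0.995, -0.095, -0.0]
contact_force: [-0.1, -0.1, -2.6]
width: 0.0203
gripper_force: 49.4
```

Emit:
send_rows(increments=[{"gripper": 1,"linear": [0,0,-0.001],"delta_rot": [0,0,0]},{"gripper": 1,"linear": [0,0,-0.002],"delta_rot": [0,0,0]},{"gripper": 1,"linear": [0,0,-0.002],"delta_rot": [0,0,0]}])

```text
clock: 7.4
position: [0.5041, -0.2838, 0.0424]
ee_rot: [-0.0, 0.995, -0.095, 0.0]
contact_force: [0.6, 1.4, -0.8]
width: 0.0199
gripper_force: 49.6
```

Emit:
send_rows(increments=[{"gripper": 1,"linear": [0,0,-0.001],"delta_rot": [0,0,0]},{"gripper": 0.3,"linear": [0,0,-0.001],"delta_rot": [0,0,0]},{"gripper": 0,"linear": [0,0,-0.001],"delta_rot": [0,0,0]},{"gripper": -0.3,"linear": [0,0,-0.001],"delta_rot": [0,0,0]},{"gripper": -0.3,"linear": [0,0,-0.001],"delta_rot": [0,0,0]},{"gripper": -0.3,"linear": [0,0,-0.001],"delta_rot": [0,0,0]}])

```text
clock: 8.0
position: [0.5039, -0.2844, 0.0413]
ee_rot: [0.0, 0.995, -0.095, -0.0]
contact_force: [-0.1, -0.3, -0.2]
width: 0.0557
gripper_force: 0.0
```

Emit:
send_rows(increments=[{"gripper": -0.3,"linear": [0,0,0.02],"delta_rot": [0,0,0]},{"gripper": -0.3,"linear": [0,0,0.06],"delta_rot": [0,0,0]},{"gripper": -0.3,"linear": [-0.02,0.003,0.1],"delta_rot": [0,0,0]},{"gripper": 0.3,"linear": [-0.05,0.01,0.12],"delta_rot": [0,0,0]},{"gripper": 1,"linear": [-0.05,0.01,0.12],"delta_rot": [0,0,0]},{"gripper": 1,"linear": [-0.05,0.01,0.12],"delta_rot": [0,0,0]},{"gripper": 1,"linear": [-0.05,0.01,0.12],"delta_rot": [0,0,0]}])

```text
clock: 8.7
position: [0.4541, -0.2742, 0.1606]
ee_rot: [-0.0, 0.995, -0.095, -0.0]
contact_force: [0.1, -1.0, -0.3]
width: 0.0003
gripper_force: 0.0
```

```bash
python3 - <<'E'
from h import *
s=get_state();T=q2R(s["ee_rot"]);print(s["position"],s["contact_force"],s["width"],s["qpos"])
C=cam("wrist");cv2.imwrite("pics/w5.png",C[0]);S=cam("side");cv2.imwrite("pics/s5.png",S[0])
a=C[0][:300, 130:390]; b=cv2.resize(S[0][215:315,240:390],None,fx=3.6,fy=3,interpolation=cv2.INTER_CUBIC)
cv2.imwrite("pics/v5.png",np.hstack([a,b]))
E
```

```text
[ 0.45410944 -0.2741561   0.16062895] [ 0.12247145 -0.97937306 -0.25279369] 0.0002872903631688852 [-6.74421283e-01  2.60298875e-01  1.71198661e+00  9.49634602e-05
  1.16982811e+00  1.08663577e+00]
```

View pics/v5.png

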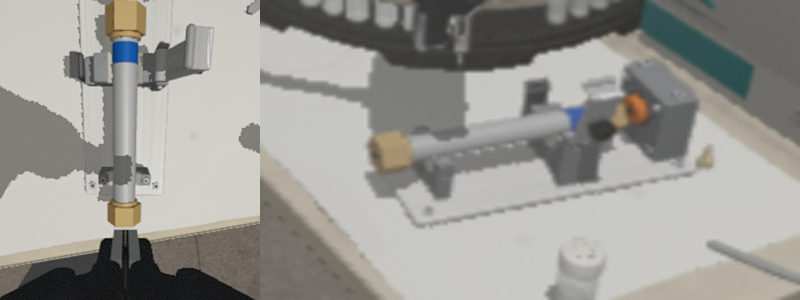

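Emit:
send_rows(increments=[{"gripper": 1,"linear": [0.015,-0.035,0],"delta_rot": [0,0,0]},{"gripper": 1,"linear": [0.035,-0.075,0],"delta_rot": [0,0,0]},{"gripper": 1,"linear": [0.06,-0.11,0],"delta_rot": [0,0,0]},{"gripper": 1,"linear": [0.09,-0.137,0],"delta_rot": [0,0,0]},{"gripper": 1,"linear": [0.091,-0.137,-0.03],"delta_rot": [0,0,0]},{"gripper": 1,"linear": [0.091,-0.137,-0.06],"delta_rot": [0,0,0]},{"gripper": 1,"linear": [0.091,-0.137,-0.068],"delta_rot": [0,0,0]},{"gripper": 1,"linear": [0.091,-0.137,-0.068],"delta_rot": [0,0,0]}])

```text
clock: 9.6
position: [0.5442, -0.4101, 0.0906]
ee_rot: [-0.002, 0.995, -0.095, -0.002]
contact_force: [-0.2, 0.6, -0.1]
width: 0.0
gripper_force: 0.0
```

```bash
python3 - <<'E'
from h import *
S=cam("side");C=cam("wrist");D=cam("scene")
b=cv2.resize(S[0][205:325,240:390],None,fx=3,fy=3,interpolation=cv2.INTER_CUBIC)
c=cv2.resize(D[0][130:220,250:362],None,fx=2.67,fy=2.67)
cv2.imwrite("pics/v6.png",np.hstack([b,C[0][:360,90:420]]));cv2.imwrite("pics/w6.png",C[0])
Bw=lambda p:R.from_euler("z",-.189).apply(p)+[.5232,-.2879,0]
print("clamp end pred wrist",[proj(C,Bw([x,-.0786,.1024])).round() for x in(.032,.056)],"side",proj(S,Bw([.044,-.0786,.1024])),get_state()["position"])
E
```

```text
clamp end pred wrist [array([189., 271.]), array([186., 232.])] side [341.82587423 258.75723464] [ 0.54581194 -0.4117835   0.09480296]
```

View pics/v6.png

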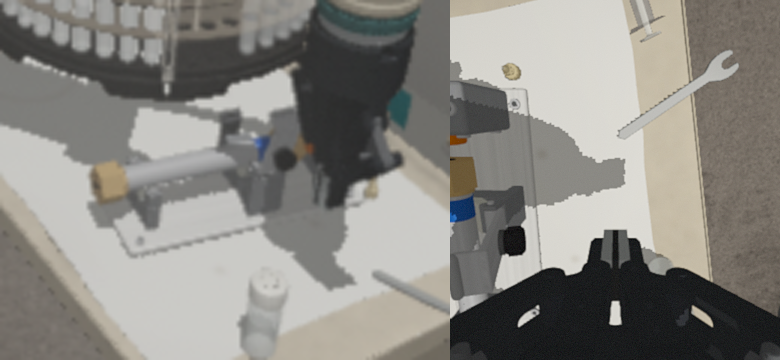

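```bash
python3 - <<'E'
from h import *
S=cam("side");C=cam("wrist")
Bw=lambda p:R.from_euler("z",-.189).apply(p)+[.5232,-.2879,0]
def cl(t,r,h): return Bw([.044,-.03+r*np.cos(t)-h*np.sin(t),.06+r*np.sin(t)+h*np.cos(t)])
for n,X in(("side",S),("wrist",C)):
    m=(X[0].max(2)<55).astype(np.uint8); 
    k,l,st,ce=cv2.connectedComponentsWithStats(m)
    box=(320,245,345,270) if n=="side" else (130,215,180,265)
    for i in range(1,k):
        if box[0]<ce[i][0]<box[2] and box[1]<ce[i][1]<box[3] and st[i,4]>10: print(n,st[i],ce[i])
    for t in(1.5,1.7,1.9,2.1,2.3):print(n,t,"thumb",proj(X,cl(t,.03,.02)).round(),"end",proj(X,cl(t,.064,.008)).round())
E
```

```text
side [333 256   5   5  23] [334.82608696 258.        ]
side 1.5 thumb [335. 254.] end [334. 240.]
side 1.7 thumb [336. 257.] end [336. 244.]
side 1.9 thumb [337. 260.] end [339. 249.]
side 2.1 thumb [337. 263.] end [340. 254.]
side 2.3 thumb [337. 266.] end [342. 259.]
wrist [139 226  26  29 635] [152.31653543 240.17637795]
wrist 1.5 thumb [142. 242.] end [ 85. 274.]
wrist 1.7 thumb [154. 239.] end [113. 271.]
wrist 1.9 thumb [164. 236.] end [141. 266.]
wrist 2.1 thumb [173. 232.] end [166. 259.]
wrist 2.3 thumb [180. 228.] end [188. 251.]
```

Emit:
send_rows(increments=[{"gripper": 1,"linear": [0,0,0.016],"delta_rot": [0,0,0]},{"gripper": 1,"linear": [0.006,0.029,0.016],"delta_rot": [0,0,0]},{"gripper": 1,"linear": [0.009,0.049,0.016],"delta_rot": [0,0,0]},{"gripper": 1,"linear": [0.012,0.064,0.016],"delta_rot": [0,0,0]},{"gripper": 1,"linear": [0.015,0.079,0.016],"delta_rot": [0,0,0]},{"gripper": 1,"linear": [0.018,0.093,0.015],"delta_rot": [0,0,0]},{"gripper": 1,"linear": [0.02,0.106,0.014],"delta_rot": [0,0,0]},{"gripper": 1,"linear": [0.022,0.116,0.014],"delta_rot": [0,0,0]}])

```text
clock: 10.65
position: [0.5668, -0.2937, 0.1068]
ee_rot: [-0.0, 0.996, -0.095, -0.0]
contact_force: [-0.9, -0.5, 0.4]
width: 0.0001
gripper_force: 0.2
```

```bash
cat > cl.py <<'E'
from h import *
S=cam("side");C=cam("wrist");s=get_state();print(s["position"],s["contact_force"])
Bw=lambda p:R.from_euler("z",-.189).apply(p)+[.5232,-.2879,0]
print("br",R.from_euler("z",.189).apply(s["position"]-np.array([.5232,-.2879,0])))
def cl(t,r,h): return Bw([.044,-.03+r*np.cos(t)-h*np.sin(t),.06+r*np.sin(t)+h*np.cos(t)])
for n,X in(("side",S),("wrist",C)):
    m=(X[0].max(2)<55).astype(np.uint8)
    k,l,st,ce=cv2.connectedComponentsWithStats(m)
    print(n,[(st[i].tolist(),ce[i].round().tolist()) for i in range(1,k) if st[i,4]>12 and st[i,4]<1500 and (n=="wrist" or (310<ce[i][0]<360 and 220<ce[i][1]<280))])
    for t in(0,.16,.4,.7,1,1.3):print(n,t,"thumb",proj(X,cl(t,.03,.02)).round(),"end",proj(X,cl(t,.064,.008)).round())
E
python3 cl.py
```

```text
[ 0.56703187 -0.29341038  0.10705469] [ 1.15845533  0.06825957 -0.59933271]
br [0.04408661 0.00282274 0.10705469]
side []
side 0 thumb [325. 246.] end [319. 242.]
side 0.16 thumb [326. 246.] end [320. 240.]
side 0.4 thumb [328. 246.] end [321. 237.]
side 0.7 thumb [330. 247.] end [324. 235.]
side 1 thumb [332. 249.] end [328. 235.]
side 1.3 thumb [334. 252.] end [331. 238.]
wrist [([16, 135, 21, 23, 310], [26.0, 146.0]), ([24, 171, 20, 22, 321], [33.0, 182.0]), ([200, 192, 16, 36, 373], [208.0, 212.0]), ([27, 203, 6, 4, 17], [29.0, 204.0]), ([27, 209, 14, 12, 107], [33.0, 214.0])]
wrist 0 thumb [261. 225.] end [215. 218.]
wrist 0.16 thumb [267. 227.] end [216. 224.]
wrist 0.4 thumb [277. 231.] end [222. 232.]
wrist 0.7 thumb [293. 234.] end [239. 243.]
wrist 1 thumb [310. 235.] end [267. 252.]
wrist 1.3 thumb [326. 233.] end [301. 257.]
```

Emit:
send_rows(increments=[{"gripper": 1,"linear": [0.0017,0.009,0],"delta_rot": [0,0,0]},{"gripper": 1,"linear": [0.002,0.01,-0.008],"delta_rot": [0,0,0]},{"gripper": 1,"linear": [0.003,0.017,-0.015],"delta_rot": [0,0,0]},{"gripper": 1,"linear": [0.004,0.021,-0.021],"delta_rot": [0,0,0]},{"gripper": 1,"linear": [0.0045,0.0235,-0.026],"delta_rot": [0,0,0]},{"gripper": 1,"linear": [0.005,0.0255,-0.028],"delta_rot": [0,0,0]},{"gripper": 1,"linear": [0.005,0.0255,-0.028],"delta_rot": [0,0,0]}])

```text
clock: 11.45
position: [0.5717, -0.2693, 0.0788]
ee_rot: [-0.0, 0.995, -0.095, -0.0]
contact_force: [0.5, -0.5, -0.3]
width: -0.0002
gripper_force: 0.0
```

```bash
python3 cl.py | grep -v "end"; python3 - <<'E'
from h import *
C=cam("wrist");g=cv2.cvtColor(C[0],cv2.COLOR_BGR2GRAY);print(C[0][205:250:4,230:330:6].max(2).tolist())
E
```

```text
[ 0.57203364 -0.26977794  0.07935997] [-0.78653512  0.42612626 -0.65328666]
br [0.04455933 0.02697406 0.07935997]
side []
wrist [([14, 141, 26, 26, 433], [26.0, 153.0]), ([291, 162, 11, 2, 14], [296.0, 162.0]), ([23, 182, 24, 26, 446], [34.0, 195.0]), ([27, 224, 16, 14, 132], [34.0, 230.0]), ([289, 230, 33, 35, 814], [305.0, 247.0]), ([81, 234, 8, 7, 14], [84.0, 237.0]), ([504, 292, 8, 8, 29], [508.0, 295.0])]
[[136, 83, 82, 80, 71, 71, 81, 112, 89, 100, 108, 111, 162, 156, 85, 68, 71], [161, 41, 79, 82, 72, 79, 75, 115, 88, 100, 101, 102, 147, 158, 112, 73, 73], [217, 39, 79, 80, 78, 82, 78, 119, 88, 101, 100, 101, 139, 95, 120, 79, 84], [220, 41, 91, 89, 76, 77, 81, 119, 89, 99, 100, 101, 101, 94, 114, 80, 76], [48, 44, 98, 95, 78, 80, 81, 118, 90, 95, 96, 99, 96, 98, 105, 119, 129], [50, 45, 92, 95, 97, 102, 106, 106, 111, 107, 108, 109, 110, 113, 193, 194, 192], [54, 48, 93, 97, 74, 98, 100, 110, 110, 108, 105, 111, 97, 113, 191, 189, 189], [52, 50, 93, 90, 19, 91, 90, 109, 108, 107, 109, 37, 23, 34, 183, 186, 185], [50, 40, 78, 92, 17, 89, 90, 92, 111, 106, 57, 22, 24, 19, 15, 184, 185], [44, 28, 61, 91, 23, 91, 87, 28, 27, 109, 16, 17, 24, 19, 31, 188, 190], [46, 27, 76, 90, 26, 92, 93, 31, 27, 157, 30, 26, 21, 23, 23, 22, 185], [43, 30, 84, 88, 18, 91, 93, 32, 26, 188, 10, 17, 15, 29, 18, 63, 184]]
```

```bash
python3 cl.py | grep "wrist 0"
```

```text
wrist 0 thumb [300. 244.] end [244. 235.]
wrist 0.16 thumb [308. 248.] end [247. 243.]
wrist 0.4 thumb [322. 252.] end [257. 254.]
wrist 0.7 thumb [342. 256.] end [282. 270.]
```

Emit:
send_rows(increments=[{"gripper": 1,"linear": [0,0.001,-0.003],"delta_rot": [0,0,0]},{"gripper": 1,"linear": [0.001,0.002,-0.006],"delta_rot": [0,0,0]},{"gripper": 1,"linear": [0.001,0.003,-0.008],"delta_rot": [0,0,0]},{"gripper": 1,"linear": [0.001,0.003,-0.01],"delta_rot": [0,0,0]},{"gripper": 1,"linear": [0.001,0.003,-0.01],"delta_rot": [0,0,0]}])

```text
clock: 12.2
position: [0.573, -0.2693, 0.0765]
ee_rot: [0.003, 0.996, -0.094, 0.002]
contact_force: [-9.9, -1.7, 32.2]
width: 0.0
gripper_force: 16.5
```

```bash
python3 cl.py | grep -v "side [01]"; python3 - <<'E'
from h import *
s=get_state();print(s["contact_force"],s["moment"],q2R(s["ee_rot"]).round(3)[:,2],s["gripper_force"])
E
```

```text
[ 0.57300201 -0.26927588  0.07646797] [-10.20996372   0.3094109   33.34987103]
br [0.04541612 0.02764912 0.07646797]
side []
wrist [([11, 143, 26, 27, 456], [22.0, 155.0]), ([292, 164, 11, 2, 20], [297.0, 164.0]), ([19, 185, 25, 26, 471], [30.0, 198.0]), ([23, 227, 17, 15, 138], [30.0, 234.0]), ([36, 241, 7, 4, 15], [39.0, 243.0]), ([505, 294, 7, 7, 22], [508.0, 297.0])]
wrist 0 thumb [303. 248.] end [245. 239.]
wrist 0.16 thumb [310. 251.] end [248. 246.]
wrist 0.4 thumb [324. 256.] end [259. 259.]
wrist 0.7 thumb [345. 260.] end [285. 274.]
wrist 1 thumb [366. 262.] end [323. 288.]
wrist 1.3 thumb [384. 260.] end [369. 296.]
[-10.20996372   0.3094109   33.34987103] [0.05065263 1.74741509 0.05407867] [ 0.003 -0.007 -1.   ] 16.422898634743888
```

```bash
python3 - <<'E'
from h import *
C=cam("wrist");cv2.imwrite("pics/w8.png",C[0]);m=C[0].max(2)
for r in range(215,300,3):print(r,"".join("#" if v<60 else "+" if v<125 else "." for v in m[r,190:360:2]))
E
```

```text
215 ......................+##+++++++++++++++++++++++++++++++....++++++++++++++++++++++...
218 ......................+##+++++++++++++++++++++++++++++++++.+++++++++++++++++.........
221 ......................###+++++++++++++++++++++++++++++++++++++++++++++++++++++++.....
224 ..................+######+++++++++++++++++++++++++++++++++++++++++++.................
227 ..................+######+++++++++++++++++++++++++++++++++++.........................
230 ..................+######+++++++##++++++++++++++++++++++++++.........................
233 ..................+######+++++++##++++++++++++++++++++++##+++........................
236 ..................+######+++++++##+++++++++++++++++++########++......................
239 ...................########+++++##+++++#####+++++++############+.....................
242 ...................#######++++++##++++++#####++++++##############....................
245 ...................+######+++++####+++++######++++###############+...................
248 ...................+######+++++###++++++######+...+################..................
251 ................
[... 809 characters left out ...]
##############################################################+.......
281 ################################################################################.....
284 ###################################################################################..
287 #####################################################################################
290 #####################################################################################
293 #####################################################################################
296 #####################################################################################
299 #####################################################################################
```

```bash
python3 - <<'E'
from h import *
C=cam("wrist");S=cam("side")
Bw=lambda p:R.from_euler("z",-.189).apply(p)+[.5232,-.2879,0]
def cl(t,r,h,x=.044): return Bw([x,-.03+r*np.cos(t)-h*np.sin(t),.06+r*np.sin(t)+h*np.cos(t)])
for n,X in(("wrist",C),("side",S)):
    H=cv2.cvtColor(X[0],cv2.COLOR_BGR2HSV)
    for nm,lo,hi in(("blue",(105,120,60),(130,255,255)),("orange",(5,190,120),(14,255,255)),("tan",(12,80,60),(25,230,255))):
        m=cv2.inRange(H,lo,hi);k,l,st,ce=cv2.connectedComponentsWithStats(m)
        for i in range(1,k):
            if st[i,4]>15 and (n=="wrist" or (255<ce[i][0]<370 and 225<ce[i][1]<300)): print(n,nm,st[i].tolist(),ce[i].round(1))
    for nm,p in dict(sealtop=(.1,0,.063),seal=(.1,0,.05),headtop=(.078,0,.065),noseface=(.088,0,.05),tailface=(-.102,0,.05),catch=(.044,.04,.063),blkL=(.108,.03,.078),blkR=(.108,-.03,.078)).items():print(n,nm,proj(X,Bw(p)).round(1))
    for t in(0,.16):print(t,proj(X,cl(t,.03,.023)).round(1))
g=C[0].max(2);print(g[100:175:3,300].tolist());print(g[60,:].tolist()[200:360:2])
b=S[0][232:268,300:356];
for r in b.max(2)[::2]:print(" ".join("%3d"%v for v in r[::2]))
E
```

```text
wrist blue [279, 206, 33, 19, 455] [294. 216.]
wrist tan [294, 55, 6, 18, 30] [295.3  64.8]
wrist tan [330, 62, 16, 16, 82] [336.7  68.5]
wrist tan [271, 162, 53, 44, 2041] [296.2 182.8]
wrist sealtop [302.1 147.9]
wrist seal [298.5 145.6]
wrist headtop [300.9 185. ]
wrist noseface [297.7 164.3]
wrist tailface [287.8 385.1]
wrist catch [236.2 235.3]
wrist blkL [250.9 136. ]
wrist blkR [364.9 135.8]
0 [303.5 250. ]
0.16 [312.2 253.9]
side tan [332, 247, 12, 11, 87] [337.5 251.9]
side tan [343, 247, 4, 7, 17] [344.9 249.5]
side tan [273, 260, 8, 10, 41] [276.4 264.1]
side sealtop [343.6 247.4]
side seal [343.  251.2]
side headtop [336.3 248.4]
side noseface [339.  252.1]
side tailface [272.4 266.9]
side catch [317.7 242.4]
side blkL [341.4 235.7]
side blkR [353.  249.3]
0 [325.6 245.5]
0.16 [326.5 245.1]
[147, 149, 148, 150, 151, 151, 152, 152, 151, 152, 150, 146, 127, 208, 206, 204, 201, 222, 219, 219, 216, 83, 77, 173, 210]
[212, 212, 212, 211, 213, 212, 212, 213, 212, 212, 212, 212, 213, 212, 212, 212, 213, 213, 211, 212, 213, 213, 212, 212, 212, 213, 212, 213, 212, 213, 213, 215, 1
[... 1554 characters left out ...]
 123 125 132  77  82  96  98
172 166 168 168 170 173 173 174 171 168 164 121 160 172 174 171 172 132 161 160 150  99  91  74  81  84  97  97
172 174 175 173 170 167 163 159 155 150 144 116 113 165 173 156 138 114 120 120 101  79  78  84  83  87  97  97
168 165 161 156 152 146 141 133 124 114 112 123 109 156 156 150 141 108 129 186 137  90  81  83  83  92  97  97
149 144 136 130 124 120 143 110  85  88 119 104  93 108 101  96 120 108 116 181 180 128  96  84  84  95  97  97
126 139 152 122 128 126 121 117  88  83  93  91  94 126 114 107 105 103 119 151 191 191 182  95 115  97  98  96
138 123 123 122 121 121 121 120 108  85  89  88  99 102 101 100 100 126 182 189 189 189 189 149  94  98  97  98
```

Emit:
send_rows(increments=[{"gripper": 1,"linear": [0,0,0.02],"delta_rot": [0,0,0]},{"gripper": 1,"linear": [0,0,0.06],"delta_rot": [0,0,0]},{"gripper": 1,"linear": [-0.03,0,0.09],"delta_rot": [0,0,0]},{"gripper": 1,"linear": [-0.07,0,0.09],"delta_rot": [0,0,0]},{"gripper": 1,"linear": [-0.11,-0.002,0.09],"delta_rot": [0,0,0]},{"gripper": 1,"linear": [-0.12,-0.002,0.09],"delta_rot": [0,0,0]},{"gripper": 1,"linear": [-0.12,-0.002,0.09],"delta_rot": [0,0,0]}])

```text
clock: 13.15
position: [0.4516, -0.2685, 0.1597]
ee_rot: [0.0, 0.995, -0.096, 0.0]
contact_force: [0.4, -0.6, 0.8]
width: -0.0
gripper_force: 0.0
```

```bash
python3 - <<'E'
from h import *
s=get_state();print(s["position"],s["contact_force"])
C=cam("wrist");S=cam("side");D=cam("scene")
cv2.imwrite("pics/w9.png",C[0]);cv2.imwrite("pics/s9.png",S[0])
Bw=lambda p:R.from_euler("z",-.189).apply(p)+[.5232,-.2879,0]
def cl(t,r,h,x=.044): return Bw([x,-.03+r*np.cos(t)-h*np.sin(t),.06+r*np.sin(t)+h*np.cos(t)])
for n,X in(("wrist",C),("side",S)):
    for nm,p in dict(seal=(.1,0,.05),headtop=(.078,0,.065),tailtop=(-.092,0,.065),catch=(.044,.04,.063)).items():print(n,nm,proj(X,Bw(p)).round(1))
    for t in(0,.16,.3):print(t,"thumb",proj(X,cl(t,.03,.023)).round(1),"base",proj(X,cl(t,.03,.008)).round(1),"end",proj(X,cl(t,.064,.008)).round(1))
    H=cv2.cvtColor(X[0],cv2.COLOR_BGR2HSV)
    for nm,lo,hi in(("tan",(12,80,60),(25,230,255)),("blk",(0,0,0),(180,255,45))):
        m=cv2.inRange(H,lo,hi);k,l,st,ce=cv2.connectedComponentsWithStats(m)
        for i in range(1,k):
            if st[i,4]>15 and ((n=="wrist" and 200<ce[i][0]<310) or (255<ce[i][0]<370 and 225<ce[i][1]<300)): print(n,nm,st[i].tolist(),ce[i].round(1))
m=C[0].max(2)
for r in range(20,100,3):print(r,"".join("#" if v<60 else "+" if v<110 else "-" if v<160 else "." for v in m[r,180:330:2]))
m=S[0].max(2)
for r in range(230,272,1):print(r,"".join("#" if v<60 else "+" if v<100 else "-" if v<140 else "." for v in m[r,300:360]))
E
```

```text
[ 0.45162411 -0.26850172  0.15966878] [ 0.42860391 -0.58950685  0.80476914]
wrist seal [261.4 -15.8]
wrist headtop [261.8   8.7]
wrist tailtop [261.2 214. ]
wrist catch [212.8  58. ]
0 thumb [262.2  52.2] base [261.7  56.5] end [219.3  56.7]
0.16 thumb [267.9  50.8] base [264.   55.2] end [220.3  53.9]
0.3 thumb [273.8  49.7] base [266.8  54.1] end [223.1  51.3]
wrist tan [241, 0, 41, 36, 1290] [260.8  15.5]
wrist tan [243, 196, 33, 28, 768] [258.8 210.3]
wrist blk [254, 41, 23, 28, 215] [263.2  54.9]
wrist blk [16, 230, 479, 154, 38675] [254.1 333.5]
side seal [343.  251.2]
side headtop [336.3 248.4]
side tailtop [276.4 261.5]
side catch [317.7 242.4]
0 thumb [325.6 245.5] base [324.9 250.1] end [318.9 242.3]
0.16 thumb [326.5 245.1] base [325.4 249. ] end [319.7 239.7]
0.3 thumb [327.4 245. ] base [326.  248.4] end [320.6 237.9]
side tan [343, 247, 4, 7, 17] [344.8 249.8]
side tan [332, 248, 11, 10, 82] [337.4 251.9]
side tan [273, 260, 8, 11, 66] [276.8 264.7]
20 .................-........----------...........----........................
23 ................--........----------....
[... 4040 characters left out ...]
-------++-------..------+--....--+++++++++++++++-.
262 ....-------...-++++----++-----++------....--++++++++++++++-.
263 -------...-----+++++---++-------------.......-+-++++++++++-.
264 --...-----------+++++-+++-------------........+--++++++++--.
265 .---------------+++++++++------------.........----+++++++--.
266 -----------------+++++++-----------............-+++++++---..
267 -------------------+++++-----------.............----------..
268 ----------------...-++++----------...............---....-...
269 ----------.........-++++----------..........................
270 ------..............-+++----------..........................
271 --..................-+++----------..........................
```

Emit:
send_rows(increments=[{"gripper": 1,"linear": [0.05,-0.011,0],"delta_rot": [0,0,0]},{"gripper": 1,"linear": [0.1,-0.022,0],"delta_rot": [0,0,0]},{"gripper": 1,"linear": [0.15,-0.033,0],"delta_rot": [0,0,0]},{"gripper": 1,"linear": [0.192,-0.0425,-0.01],"delta_rot": [0,0,0]},{"gripper": 1,"linear": [0.192,-0.0425,-0.05],"delta_rot": [0,0,0]},{"gripper": 1,"linear": [0.192,-0.0425,-0.065],"delta_rot": [0,0,0]},{"gripper": 1,"linear": [0.192,-0.0425,-0.07],"delta_rot": [0,0,0]},{"gripper": 1,"linear": [0.192,-0.0425,-0.07],"delta_rot": [0,0,0]}])

```text
clock: 14.1
position: [0.6442, -0.3106, 0.0885]
ee_rot: [-0.0, 0.995, -0.095, -0.001]
contact_force: [-0.2, 0.4, -0.3]
width: -0.0002
gripper_force: 0.0
```

Emit:
send_rows(increments=[{"gripper": 1,"linear": [0,0,-0.002],"delta_rot": [0,0,0]},{"gripper": 1,"linear": [0,0,-0.003],"delta_rot": [0,0,0]},{"gripper": 1,"linear": [0,0,-0.003],"delta_rot": [0,0,0]}])

```text
clock: 14.4
position: [0.6451, -0.3115, 0.0879]
ee_rot: [0.001, 0.995, -0.095, 0.001]
contact_force: [-0.8, 0.4, 0.2]
width: 0.0001
gripper_force: 0.0
```

Emit:
send_rows(increments=[{"gripper": 1,"linear": [0,0,-0.002],"delta_rot": [0,0,0]},{"gripper": 1,"linear": [0,0,-0.004],"delta_rot": [0,0,0]},{"gripper": 1,"linear": [0,0,-0.004],"delta_rot": [0,0,0]}])

```text
clock: 14.7
position: [0.6446, -0.3111, 0.0821]
ee_rot: [-0.0, 0.995, -0.095, -0.0]
contact_force: [-0.8, 0.1, 0.0]
width: -0.0003
gripper_force: 0.0
```

Emit:
send_rows(increments=[{"gripper": 1,"linear": [0,0,-0.002],"delta_rot": [0,0,0]},{"gripper": 1,"linear": [0,0,-0.004],"delta_rot": [0,0,0]},{"gripper": 1,"linear": [0,0,-0.006],"delta_rot": [0,0,0]},{"gripper": 1,"linear": [0,0,-0.006],"delta_rot": [0,0,0]}])

```text
clock: 15.1
position: [0.645, -0.3112, 0.0781]
ee_rot: [0.0, 0.995, -0.095, 0.0]
contact_force: [-2.8, 1.3, 6.9]
width: 0.0
gripper_force: 3.8
```

Emit:
send_rows(increments=[{"gripper": 1,"linear": [0,0,0.02],"delta_rot": [0,0,0]},{"gripper": 1,"linear": [-0.02,0.015,0.035],"delta_rot": [0,0,0]},{"gripper": 1,"linear": [-0.05,0.035,0.035],"delta_rot": [0,0,0]},{"gripper": 1,"linear": [-0.0715,0.0503,0.035],"delta_rot": [0,0,0]},{"gripper": 1,"linear": [-0.0715,0.0503,0.015],"delta_rot": [0,0,0]},{"gripper": 1,"linear": [-0.0715,0.0503,0.006],"delta_rot": [0,0,0]},{"gripper": 1,"linear": [-0.0715,0.0503,0.006],"delta_rot": [0,0,0]}])

```text
clock: 15.8
position: [0.5727, -0.2605, 0.0808]
ee_rot: [-0.001, 0.995, -0.095, -0.001]
contact_force: [0.1, -0.5, 0.2]
width: 0.0003
gripper_force: 0.0
```

Emit:
send_rows(increments=[{"gripper": 1,"linear": [0,0,-0.002],"delta_rot": [0,0,0]},{"gripper": 1,"linear": [0,0,-0.004],"delta_rot": [0,0,0]},{"gripper": 1,"linear": [0,0,-0.004],"delta_rot": [0,0,0]}])

```text
clock: 16.1
position: [0.5738, -0.2612, 0.0783]
ee_rot: [0.0, 0.995, -0.095, 0.0]
contact_force: [0.5, 0.2, -0.4]
width: 0.0001
gripper_force: 0.0
```

Emit:
send_rows(increments=[{"gripper": 1,"linear": [0,0,-0.002],"delta_rot": [0,0,0]},{"gripper": 1,"linear": [0,0,-0.002],"delta_rot": [0,0,0]}])

```text
clock: 16.3
position: [0.574, -0.2612, 0.0777]
ee_rot: [0.0, 0.995, -0.095, 0.001]
contact_force: [-1.5, 1.8, 5.4]
width: -0.0001
gripper_force: 2.6
```

Emit:
send_rows(increments=[{"gripper": 1,"linear": [0,0,-0.001],"delta_rot": [0,0,0]},{"gripper": 1,"linear": [0,0,-0.002],"delta_rot": [0,0,0]},{"gripper": 1,"linear": [0,0,-0.002],"delta_rot": [0,0,0]}])

```text
clock: 16.6
position: [0.5741, -0.2613, 0.0773]
ee_rot: [0.001, 0.995, -0.095, 0.001]
contact_force: [-2.2, 2.3, 11.8]
width: 0.0
gripper_force: 6.3
```

Emit:
send_rows(increments=[{"gripper": 1,"linear": [0,0,-0.001],"delta_rot": [0,0,0]},{"gripper": 1,"linear": [0,0,-0.002],"delta_rot": [0,0,0]},{"gripper": 1,"linear": [0,0,-0.002],"delta_rot": [0,0,0]}])

```text
clock: 16.9
position: [0.5742, -0.2613, 0.0769]
ee_rot: [0.001, 0.995, -0.095, 0.002]
contact_force: [-5.0, 3.7, 20.4]
width: 0.0001
gripper_force: 10.3
```

```bash
python3 - <<'E'
from h import *
s=get_state();T=q2R(s["ee_rot"]);F=np.array(s["contact_force"]);M=np.array(s["moment"]);print(F,M,s["qpos"],s["effort"])
# line of action r0 = FxM/|F|^2 ; intersect at various z, both refs
r0=np.cross(F,M)/(F@F)
for z in(-.2,-.17,-.1,-.05,0,.05):
    r=r0+F*(z-r0[2])/F[2];print(z,r.round(4),"bracket-frame offs",R.from_euler("z",.189).apply(r).round(4))
C=cam("wrist");cv2.imwrite("pics/w10.png",C[0])
m=C[0].max(2)
for r in range(130,290,4):print(r,"".join("#" if v<60 else "+" if v<100 else "-" if v<150 else "." for v in m[r,150:390:3]))
E
```

```text
[-4.98769647  3.72412284 20.35459239] [ 0.37344657  0.90243564 -0.02595594] [-5.37116121e-01  4.71684812e-01  1.60329465e+00 -2.26265028e-04
  1.06278818e+00  1.22389007e+00] [-3.88633674e-01 -3.67279780e+01 -1.74393225e+01  5.00438106e-02
 -2.03813016e+00 -2.88128987e-02]
-0.2 [ 0.0051 -0.0177 -0.2   ] bracket-frame offs [ 0.0083 -0.0165 -0.2   ]
-0.17 [-0.0023 -0.0122 -0.17  ] bracket-frame offs [ 1.00e-04 -1.24e-02 -1.70e-01]
-0.1 [-0.0194  0.0006 -0.1   ] bracket-frame offs [-0.0192 -0.0031 -0.1   ]
-0.05 [-0.0317  0.0097 -0.05  ] bracket-frame offs [-0.033   0.0036 -0.05  ]
0 [-0.0439  0.0189 -0.    ] bracket-frame offs [-0.0467  0.0103 -0.    ]
0.05 [-0.0562  0.028   0.05  ] bracket-frame offs [-0.0605  0.017   0.05  ]
130 ---------------.......................+-....................................-...
134 ------------------.....................--------------------------------------...
138 --------------------.....................-......-...................+-..-.......
142 ----------------------.........................--...............................
146 ---------------------
[... 2334 characters left out ...]
##+.................
258 ..........................+####+++###+++#####........#########....-----.........
262 ..........................#######-###-#######----.....#######...................
266 .........................#####################+--......++#-.....................
270 ...........#######......#######################--....#######....................
274 ........-##########..+############################-.##########+.................
278 ......###########################################################...............
282 ...+###############################################################+............
286 .#####################################################################..........
```

```bash
python3 - <<'E'
from h import *
S=cam("side");D=cam("scene");I=cv2.imread("pics/s9.png")
Bw=lambda p:R.from_euler("z",-.189).apply(p)+[.5232,-.2879,0]
for n,X in(("side",S),("scene",D)):
  for z in(.05,.056):
    print(n,z,"head",proj(X,Bw([.078,0,z])).round(1),"tail",proj(X,Bw([-.092,0,z])).round(1),"tube-.03",proj(X,Bw([-.03,0,z])).round(1),"tube0.01",proj(X,Bw([.01,0,z])).round(1), "band", proj(X,Bw([.053,0,z])).round(1))
  H=cv2.cvtColor(X[0] if n=="scene" else I,cv2.COLOR_BGR2HSV)
  for nm,lo,hi in(("tan",(10,80,60),(25,230,255)),("orange",(3,190,100),(12,255,255)),("blue",(105,120,60),(130,255,255))):
    m=cv2.inRange(H,lo,hi);k,l,st,ce=cv2.connectedComponentsWithStats(m)
    for i in range(1,k):
        if st[i,4]>5 and 255<ce[i][0]<370 and (130<ce[i][1]<200 if n=="scene" else 225<ce[i][1]<300): print(n,nm,st[i].tolist(),ce[i].round(1))
g=cv2.cvtColor(I,cv2.COLOR_BGR2GRAY)
for c in(296,308):print(c,"rows 245..",g[245:272,c].tolist())
# strap: color around
print(I[236:254:1,316:334:2].max(2))
E
```

```text
side 0.05 head [335.6 252.9] tail [276.1 266.1] tube-.03 [298.4 261.1] tube0.01 [312.4 258. ] band [327.2 254.7]
side 0.056 head [335.9 251.1] tail [276.2 264.2] tube-.03 [298.6 259.3] tube0.01 [312.7 256.2] band [327.5 253. ]
side tan [332, 246, 16, 12, 130] [340.  251.4]
side tan [273, 260, 8, 11, 66] [276.8 264.7]
scene 0.05 head [294.5 153.6] tail [325.9 173.7] tube-.03 [314.  166.1] tube0.01 [306.6 161.3] band [298.9 156.4]
scene 0.056 head [294.6 152.2] tail [326.1 172.3] tube-.03 [314.2 164.7] tube0.01 [306.7 160. ] band [299. 155.]
scene tan [288, 149, 4, 7, 20] [289.4 152. ]
296 rows 245.. [197, 197, 196, 190, 189, 189, 189, 196, 197, 196, 191, 193, 162, 138, 162, 173, 168, 159, 148, 133, 119, 130, 125, 123, 122, 123, 131]
308 rows 245.. [198, 198, 198, 197, 198, 198, 198, 198, 196, 179, 168, 171, 175, 171, 163, 153, 139, 125, 145, 128, 122, 122, 122, 121, 131, 181, 190]
[[193 198 198 198 198 198 198 198 198]
 [197 198 198 198 198 198 198 198 198]
 [198 198 198 197 198 198 198 198 198]
 [197 198 194 191 196 198 198 198 198]
 [192 194 181 179 194 198 198 198 198]
 [180 180 173 173 182 198 198 199 198]
 [162 173 173 171 177 195 198 198 198]
 [140 171 174 166 136 164 192 198 198]
 [121 170 174 137  83  98 164 198 198]
 [ 99 162 173 109  63  64 116 198 199]
 [ 77 146 171  93  63  62  97 197 197]
 [ 71 120 168  88  60  66  88 189 178]
 [ 71  94 162  79  58  60 103 162 165]
 [ 73  80 162 105  60  59 107 148 146]
 [ 91  85 132 132  88  77 156 156 165]
 [ 95  89 109 163 147 127 171 167 169]
 [120 117 105 161 169 168 172 172 158]
 [155 160 126 143 172 175 172 173 146]]
```

Emit:
send_rows(increments=[{"gripper": 1,"linear": [0,0,0.02],"delta_rot": [0,0,0]},{"gripper": 1,"linear": [0,0,0.04],"delta_rot": [0,0,0]},{"gripper": 1,"linear": [-0.02,-0.015,0.04],"delta_rot": [0,0,0]},{"gripper": 1,"linear": [-0.038,-0.0293,0.035],"delta_rot": [0,0,0]},{"gripper": 1,"linear": [-0.038,-0.0293,0.005],"delta_rot": [0,0,0]},{"gripper": 1,"linear": [-0.038,-0.0293,-0.006],"delta_rot": [0,0,0]},{"gripper": 1,"linear": [-0.038,-0.0293,-0.006],"delta_rot": [0,0,0]}])

```text
clock: 17.75
position: [0.5342, -0.2893, 0.0645]
ee_rot: [-0.001, 0.995, -0.095, -0.002]
contact_force: [-0.9, 0.3, -0.1]
width: 0.0001
gripper_force: 0.0
```

Emit:
send_rows(increments=[{"gripper": 1,"linear": [0,0,-0.002],"delta_rot": [0,0,0]},{"gripper": 1,"linear": [0,0,-0.004],"delta_rot": [0,0,0]},{"gripper": 1,"linear": [0,0,-0.006],"delta_rot": [0,0,0]},{"gripper": 1,"linear": [0,0,-0.006],"delta_rot": [0,0,0]}])

```text
clock: 18.15
position: [0.5361, -0.2903, 0.061]
ee_rot: [0.0, 0.995, -0.095, 0.001]
contact_force: [-0.0, -0.3, 0.8]
width: -0.0001
gripper_force: 0.4
```

```bash
python3 - <<'E'
from h import *
d=optics.get_image("wrist");M=d["T_tool_cam"];K=np.array(d["K"])
Bw=lambda p:R.from_euler("z",-.189).apply(p)+[.5232,-.2879,0]
for f,pos,q in(("w5",[.4541,-.27416,.16063],[0,.995,-.095,0]),("w9",[.45162,-.2685,.15967],[0,.995,-.096,0])):
    q=np.array(q)/np.linalg.norm(q);T=q2R(q);I=cv2.imread(f"pics/{f}.png");C=(I,K,T@M[:3,:3],T@M[:3,3]+pos)
    print(f,"catch",[proj(C,Bw([x,.04,.063])).round(1) for x in(.032,.056)],"tail",proj(C,Bw([-.092,0,.065])).round(1))
    H=cv2.cvtColor(I,cv2.COLOR_BGR2HSV)
    for nm,lo,hi in(("tan",(12,80,60),(25,230,255)),("blue",(105,120,60),(130,255,255))):
        m=cv2.inRange(H,lo,hi);k,l,st,ce=cv2.connectedComponentsWithStats(m)
        for i in range(1,k):
            if st[i,4]>100: print(nm,st[i].tolist(),ce[i].round(1))
    m=I.max(2)
    for r in range(36,90,3):print(r," ".join("%3d"%v for v in m[r,186:290:3]))
E
```

```text
w5 catch [array([208. ,  78.5]), array([206.4,  46.6])] tail [255.8 217. ]
tan [235, 0, 41, 41, 1413] [254.8  18.9]
tan [238, 198, 33, 29, 766] [253.8 213.3]
blue [243, 41, 25, 23, 516] [255.   51.6]
36 203 203 203 201 203 205 203 205 153 206 199 203 201 177 124 122 127 117 105 135 132 116 122 146 131 137 152 163 134 176 202 201 201 199 201
39 203 203 203 202 204 204 203 206 150 206 197 203 202 204 123 123 125 124 102 105 136 154 169 187 182 176 161 123 138 203 201 200 200 199 203
42 202 202 204 203 203 203 203 206 151 206 199 202 203 201 191 118 122 126 127 103 132 147 157 169 173 162 155 142 202 202 201 202 199 200 192
45 203 202 201 203 204 202 203 205 143 205 200 203 202 201 202 172 124 128 128 100 130 147 158 170 171 162 154 134 186 128 205 202 200 204  74
48 204 203 203 203 203 205 204 205 189 205 198 203 203 200 201 200 121 127 127 100 133 147 159 170 171 162 155 136 124 124 125 204 201 182  67
51 203 204 204 204 202 131 132 179 176 205 200 204 202 202 205 120 123 128 125 101 132 147 159 170 173 161 154 132 123 126 122 208 205  94  99
54 204 203 204 205 195  85  87  72  75 175
[... 3705 characters left out ...]
 203 205 206 207 182 126 119  41 113 115  76  74 139 139 110 147 167 159 103 124 123 136 178 171 136 122 123  97  87 118  97 101
78 204 204 204 204 204 205 204 208 191 195 108  84 138 108 113  62  66  67  68 127 133 107 138 154 170 189 180 171 155 135 135  95  83  63  65
81 203 205 205 204 205 205 204 206 205 207 151 173 110  70  68  76  73  62  59  56  57 106 138 151 171 191 182 170 156  82  67  61  59  60  59
84 203 205 203 204 204 204 206 205 205 206 153 205 201 209 207 205 206 123 127 129 127 107 137 154 171 190 181 172 156 190 197 171 181  88  61
87 204 205 204 204 205 204 205 205 205 206 168 203 201 205 204 202 202 175 125 127 123 105 138 156 173 191 180 171 154 188 207 205 205 191 162
```

Emit:
send_rows(increments=[{"gripper": 1,"linear": [0,0,0.03],"delta_rot": [0,0,0]},{"gripper": 1,"linear": [0,0,0.05],"delta_rot": [0,0,0]},{"gripper": 1,"linear": [0.02,0.015,0.05],"delta_rot": [0,0,0]},{"gripper": 1,"linear": [0.037,0.0263,0.045],"delta_rot": [0,0,0]},{"gripper": 1,"linear": [0.037,0.0263,0.03],"delta_rot": [0,0,0]},{"gripper": 1,"linear": [0.037,0.0263,0.03],"delta_rot": [0,0,0]},{"gripper": 1,"linear": [0.037,0.0263,0.01],"delta_rot": [0,0,0]},{"gripper": 1,"linear": [0.037,0.0263,0.01],"delta_rot": [0,0,0]}])

```text
clock: 19.0
position: [0.5723, -0.2631, 0.0701]
ee_rot: [-0.0, 0.995, -0.095, -0.0]
contact_force: [-0.6, 1.2, -0.6]
width: -0.0002
gripper_force: 0.0
```

```bash
python3 - <<'E'
from rig import get_state
s=get_state();print(s["position"],s["contact_force"],s["moment"],s["gripper_force"])
E
```

```text
[ 0.57233127 -0.26311736  0.07008828] [-0.61036483  1.24060188 -0.59505577] [ 0.03238931 -0.02034922  0.01969091] 0.0
```

Emit:
send_rows(increments=[{"gripper": 1,"linear": [0,0,-0.002],"delta_rot": [0,0,0]},{"gripper": 1,"linear": [0,0,-0.004],"delta_rot": [0,0,0]},{"gripper": 1,"linear": [0,0,-0.005],"delta_rot": [0,0,0]},{"gripper": 1,"linear": [0,0,-0.005],"delta_rot": [0,0,0]}])

```text
clock: 19.4
position: [0.5725, -0.2637, 0.0674]
ee_rot: [0.0, 0.995, -0.095, 0.0]
contact_force: [-1.9, 1.9, 12.5]
width: 0.0
gripper_force: 5.9
```

Emit:
send_rows(increments=[{"gripper": 1,"linear": [0,0,0.03],"delta_rot": [0,0,0]},{"gripper": 1,"linear": [0,0,0.07],"delta_rot": [0,0,0]},{"gripper": 1,"linear": [-0.03,0,0.08],"delta_rot": [0,0,0]},{"gripper": 1,"linear": [-0.075,0,0.08],"delta_rot": [0,0,0]},{"gripper": 1,"linear": [-0.12,0.001,0.08],"delta_rot": [0,0,0]},{"gripper": 1,"linear": [-0.16,0.001,0.08],"delta_rot": [0,0,0]},{"gripper": 1,"linear": [-0.182,0.001,0.08],"delta_rot": [0,0,0]},{"gripper": 1,"linear": [-0.182,0.001,0.08],"delta_rot": [0,0,0]}])

```text
clock: 20.2
position: [0.3871, -0.262, 0.1451]
ee_rot: [-0.0, 0.995, -0.096, -0.001]
contact_force: [0.1, 0.1, 0.3]
width: 0.0002
gripper_force: 0.0
```

```bash
python3 - <<'E'
from h import *
s=get_state();print(s["position"],s["contact_force"])
S=cam("side");I=S[0];C=cam("wrist");cv2.imwrite("pics/s11.png",I)
m=(I[238:256,318:334].max(2)<100);ys,xs=np.nonzero(m);print("thumb side",xs.mean()+318,ys.mean()+238)
J=cv2.imread("pics/s9.png");m=(J[238:256,318:334].max(2)<100);ys,xs=np.nonzero(m);print("before",xs.mean()+318,ys.mean()+238)
print(I[236:250,316:334:2].max(2))
H=cv2.cvtColor(C[0],cv2.COLOR_BGR2HSV);m=cv2.inRange(H,(12,80,60),(25,230,255));k,l,st,ce=cv2.connectedComponentsWithStats(m)
Bi=lambda p:R.from_euler("z",.189).apply(p-np.array([.5232,-.2879,0]))
for i in range(1,k):
    if st[i,4]>100: x,y,w,h,_=st[i];print(st[i],Bi(onz(C,x+w/2,y+h,.05)),Bi(onz(C,x+w/2,y,.065)),Bi(onz(C,x+w/2,y+h,.065)))
E
```

```text
[ 0.38714283 -0.26196243  0.14514139] [0.09211139 0.10328953 0.33324228]
thumb side 324.0571428571429 247.9142857142857
before 323.9318181818182 247.36363636363637
[[192 197 197 197 198 198 198 198 198]
 [196 197 197 198 197 198 197 197 198]
 [197 197 197 198 198 198 198 198 198]
 [197 197 197 198 198 198 198 198 198]
 [194 191 193 198 198 198 198 197 198]
 [158 136 188 197 198 198 198 198 198]
 [122 135 185 193 197 198 197 198 197]
 [178 183 171 173 190 195 198 198 198]
 [170 174 167 135 121 167 196 198 198]
 [158 169 166  92  71 101 189 198 198]
 [139 167 165  70  63  67 183 198 196]
 [119 165 164  65  69  64 148 193 181]
 [ 98 160 164  64  62  61 153 164 166]
 [ 79 128 162  67  59  60 141 150 144]]
[ 233  134   39   29 1007] [-0.10490693  0.00184258  0.05      ] [-0.07810834  0.00153085  0.065     ] [-0.10225848  0.00169715  0.065     ]
```

Emit:
send_rows(increments=[{"gripper": 1,"linear": [0,0,-0.04],"delta_rot": [0,0,0]},{"gripper": 1,"linear": [0,0,-0.08],"delta_rot": [0,0,0]},{"gripper": 1,"linear": [0,0,-0.103],"delta_rot": [0,0,0]},{"gripper": 1,"linear": [0,0,-0.103],"delta_rot": [0,0,0]},{"gripper": 1,"linear": [0.005,-0.001,-0.103],"delta_rot": [0,0,0]},{"gripper": 1,"linear": [0.01,-0.002,-0.103],"delta_rot": [0,0,0]},{"gripper": 1,"linear": [0.015,-0.003,-0.103],"delta_rot": [0,0,0]},{"gripper": 1,"linear": [0.015,-0.003,-0.103],"delta_rot": [0,0,0]}])

```text
clock: 21.1
position: [0.4074, -0.267, 0.0435]
ee_rot: [0.001, 0.996, -0.095, 0.002]
contact_force: [0.1, -0.0, 0.4]
width: 0.0001
gripper_force: 0.0
```

Emit:
send_rows(increments=[{"gripper": 1,"linear": [0.0025,-0.0005,0],"delta_rot": [0,0,0]},{"gripper": 1,"linear": [0.005,-0.001,0],"delta_rot": [0,0,0]},{"gripper": 1,"linear": [0.0075,-0.0014,0],"delta_rot": [0,0,0]},{"gripper": 1,"linear": [0.01,-0.0019,0],"delta_rot": [0,0,0]},{"gripper": 1,"linear": [0.01,-0.0019,0],"delta_rot": [0,0,0]}])

```text
clock: 21.6
position: [0.4158, -0.2679, 0.0423]
ee_rot: [0.0, 0.995, -0.095, 0.0]
contact_force: [0.2, -0.5, -0.3]
width: -0.0002
gripper_force: 0.0
```

Emit:
send_rows(increments=[{"gripper": 1,"linear": [0.002,-0.0004,0],"delta_rot": [0,0,0]},{"gripper": 1,"linear": [0.004,-0.0008,0],"delta_rot": [0,0,0]},{"gripper": 1,"linear": [0.006,-0.0011,0],"delta_rot": [0,0,0]},{"gripper": 1,"linear": [0.006,-0.0011,0],"delta_rot": [0,0,0]}])

```text
clock: 22.0
position: [0.4218, -0.269, 0.0423]
ee_rot: [0.0, 0.995, -0.095, 0.0]
contact_force: [-0.9, -0.3, 0.4]
width: 0.0001
gripper_force: 0.0
```

Emit:
send_rows(increments=[{"gripper": 1,"linear": [0.002,-0.0004,0],"delta_rot": [0,0,0]},{"gripper": 1,"linear": [0.003,-0.0006,0],"delta_rot": [0,0,0]},{"gripper": 1,"linear": [0.003,-0.0006,0],"delta_rot": [0,0,0]}])

```text
clock: 22.3
position: [0.4237, -0.2692, 0.0422]
ee_rot: [-0.0, 0.996, -0.095, -0.001]
contact_force: [-3.2, -0.0, 1.4]
width: 0.0001
gripper_force: 1.6
```

Emit:
send_rows(increments=[{"gripper": 1,"linear": [0.001,-0.0002,0],"delta_rot": [0,0,0]},{"gripper": 1,"linear": [0.002,-0.0004,0],"delta_rot": [0,0,0]},{"gripper": 1,"linear": [0.003,-0.0006,0],"delta_rot": [0,0,0]},{"gripper": 1,"linear": [0.003,-0.0006,0],"delta_rot": [0,0,0]},{"gripper": 1,"linear": [0.003,-0.0006,0],"delta_rot": [0,0,0]}])

```text
clock: 22.8
position: [0.4252, -0.2695, 0.0422]
ee_rot: [-0.0, 0.996, -0.095, -0.002]
contact_force: [-7.1, -1.1, 3.8]
width: -0.0001
gripper_force: 3.6
```

Emit:
send_rows(increments=[{"gripper": 1,"linear": [0.001,-0.0002,0],"delta_rot": [0,0,0]},{"gripper": 1,"linear": [0.0025,-0.0005,0],"delta_rot": [0,0,0]},{"gripper": 1,"linear": [0.0025,-0.0005,0],"delta_rot": [0,0,0]},{"gripper": 1,"linear": [0.0025,-0.0005,0],"delta_rot": [0,0,0]},{"gripper": 1,"linear": [0.0025,-0.0005,0],"delta_rot": [0,0,0]}])

```text
clock: 23.3
position: [0.4264, -0.2697, 0.0421]
ee_rot: [-0.001, 0.996, -0.094, -0.003]
contact_force: [-10.8, -1.0, 5.9]
width: 0.0
gripper_force: 5.0
```

```bash
python3 - <<'E'
from h import *
for i in range(5):
    s=get_state();F=s["contact_force"];print(s["position"],np.round(F,2),"push",-(np.array(F)@[.982,-.188,0]))
    X=cam("side")
I=X[0];print(I[236:250,316:334:2].max(2))
E
```

```text
[ 0.42639231 -0.26970135  0.04214361] [-10.79  -0.97   5.87] push 10.41052237359343
[ 0.42640598 -0.26967283  0.04214485] [-11.04  -0.9    6.1 ] push 10.672321513165711
[ 0.42638211 -0.2696913   0.04214559] [-9.61 -1.11  6.3 ] push 9.226805564141673
[ 0.42641598 -0.26970223  0.04215484] [-10.34  -0.54   6.15] push 10.05094076223337
[ 0.42639369 -0.26965288  0.04213216] [-9.91 -1.24  5.74] push 9.494001917740889
[[191 196 196 196 196 196 196 196 196]
 [195 196 196 196 196 196 196 196 196]
 [196 196 196 196 196 196 196 196 197]
 [196 196 195 196 196 196 196 197 196]
 [192 190 192 196 197 196 196 196 196]
 [156 134 187 196 196 196 196 196 196]
 [120 132 184 192 196 196 196 196 196]
 [177 182 170 171 189 194 197 197 196]
 [169 173 166 133 119 166 195 196 197]
 [156 168 164  90  67  99 187 196 197]
 [138 165 164  68  60  63 181 197 197]
 [118 164 162  62  66  61 148 196 197]
 [ 95 158 162  61  60  58 152 194 193]
 [ 76 128 160  64  57  57 145 178 170]]
```

Emit:
send_rows(increments=[{"gripper": 1,"linear": [0,0,0.0005],"delta_rot": [0,0,0]},{"gripper": 1,"linear": [0,0,0.001],"delta_rot": [0,0,0]},{"gripper": 1,"linear": [0,0,0.001],"delta_rot": [0,0,0]},{"gripper": 1,"linear": [0,0,0.001],"delta_rot": [0,0,0]}])

```text
clock: 23.95
position: [0.4263, -0.2694, 0.0426]
ee_rot: [-0.001, 0.996, -0.094, -0.004]
contact_force: [-10.1, -0.5, 2.5]
width: 0.0
gripper_force: 4.5
```

```bash
python3 - <<'E'
from h import *
for i in range(4):
    s=get_state();F=s["contact_force"];print(s["position"],np.round(F,2),"push",-(np.array(F)@[.982,-.188,0]))
    X=cam("side")
E
```

```text
[ 0.42626964 -0.26935932  0.04255898] [-10.12  -0.49   2.52] push 9.84144833376012
[ 0.42627926 -0.26934698  0.04256049] [-10.15  -1.23   3.04] push 9.731247953301457
[ 0.42626637 -0.26934091  0.04255038] [-9.33 -0.25  2.74] push 9.116742015417195
[ 0.42626625 -0.269349    0.04257256] [-9.95 -0.81  2.91] push 9.61579596328448
```

Push is steady at about 9.6 N with the clamp shut, so I am handing in.

```bash
python3 -c "
from rig import sign_off;print(sign_off())"
```

```text
the job is handed in; nothing more can be done
None
```

I laid the cartridge in the saddles, shut the clamp until it read as snapped (by touch its end sat at about 68 mm, the shut height), and handed the job in with the arm still pressing the cartridge against the seal at about 9.6 N; the sign-off gave no verdict.

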